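# Shut and latch the sloping hatch of a bench power box

### The arm

A 6-joint arm with a two-finger parallel gripper is mounted at the origin on the work surface; the furniture and walls round the work are solid. World frame = base frame: x ahead of the robot, y to its left, z up, the work surface at z = 0. Lengths are in m, angles in rad, forces in N, time in s.
With the tool pointing down it reaches from about 0.425 to 0.95 m from the base axis. Payload 3.5 kg.
Tool frame: the origin (TCP) lies between the finger pads; the fingertips stand 14 mm ahead of it and the grasp point (between the pads) lies 5 mm behind it; z points along the fingers, y is the direction in which the jaws open and shut (so a half turn about z gives the same grasp; the last joint's range is limited). The gripper opens to 85 mm and grips with 20 to 120 N. Pads are 22 mm wide; open, the fingers measure 114 mm over their backs; the gripper's body (76 mm by 85 mm) begins 54 mm behind the grasp point. The pads swing forward as they close: fully open they stand 13 mm farther back than shut.
Start: joints at [-1.49, 0.286, 1.577, -0, 1.279, -0.15], TCP at [0.154, -0.657, 0.245] pointing down, gripper open.
Joint ranges: [-2.77, 2.77], [-0.9, 2.22], [0.21, 2.48], [-1.53, 4.67], [0.24, 2.81], [-2.84, 2.84]. Speed limits (rad/s): [2.79, 2.79, 3.14, 3.14, 3.14, 3.14].

### API

Orientations are given as a unit quaternion [x, y, z, w].
In Python, from plant import ctrl gives the robot as it stands. The module is installed in compiled form; this text tells all that it offers.
- The arm moves only by the tool servo_tool, never from a script. Its argument "increments" is text: rows parted by semicolons, each of 7 numbers parted by spaces: the turn, a rotation vector about the tool's x, y, z in rad, then the shift along the tool's x, y, z in cm, then the finger opening in cm, from 0 to 8.54. In form: ax ay az dx dy dz claw; .... A call has 1 to 10 rows; each row is the pose to reach, as a shift and turn from the pose commanded when the call began, along the tool's axes at that moment; what a row does not reach only later rows make up. A row lasts 1/12 s, in which the tool goes at most 41.7 mm and 7.16 degrees, less where a joint would pass 70% of its speed; a pose out of reach is approached as far as the arm can. A call with a gripper value outside its range is refused whole. The fingers move at their own pace and stop on an object; "grip_force" is the grip in N (left out, the last holds). Time passes only in rows, so rows that repeat a pose let the fingers close. It gives the time, the measured TCP pose, the force and the opening at its end, in the units of the state.
- ctrl.get_state(): the state, without advancing time (a new reading comes with each control period).
- ctrl.read_camera(name): name is "side" or "top"; returns (picture, depth): 400x640x3 uint8, red, green, blue; 400x640 float32, m along the optical axis (not along the pixel's ray), 0 where there is no reading.
- ctrl.camera_info(name): a dict with "camera_matrix" (3x3 intrinsics, pixels), "world_to_cam" (4x4, takes a point from world to camera coordinates). Camera axes: x right, y down, z forward; pixel columns grow to the right and rows downward; lengths in m; the calibration is good to about 2 mm. A picture is of the moment at which its call begins. camera_info takes no time and is no camera call.
- ctrl.sign_off(): hands the job in, once; it reports no verdict.
The state is a dict: "time": time; "qpos": joint angles; "dq": joint speeds; "joint_efforts": joint torques, N m; "eef_pos": TCP position; "tcp_rot": TCP orientation; "contact_force": force on the tool from outside, world axes, zero at the start; "wrist_torque": the same for the moment, N m; "opening": opening from 0.0 (shut) to 1.0 (fully open).
Only numpy, scipy, OpenCV 4.12 (cv2) and the standard library are available. Lean on these libraries where they do the work, as an engineer would, in place of code of your own. Each camera call takes 0.05 s, during which the arm holds its last target.

### The job

The inspection hatch on the sloping front of the bench power box has been left standing open. Swing it down until it lies fully shut, then turn its black wing knob a quarter turn clockwise, as far as it goes, so that the cam tongue under the hatch swings behind the lower edge of the frame and locks it. Leave the jar of cotton wool, the dropping bottle and the timer standing round the box where they are.

Things in the scene. Friction and masses are not known exactly. Their poses are not given: they have to be found in the camera images.
- power_box: Bench power box, fixed: 200 mm deep (x), 220 wide (y), grey, blue sides. Origin: centre of underside, on the worktop; +x to its back, +z up. Front wall 140 mm high; from its top edge (x -100, z 140) the front, a sheet frame with an opening under the hatch, slopes up and back at 28 degrees to x 70, z 230, then a flat top. Terminals stick out of the front wall by up to 17 mm.
- hatch (a joint): Opening angle of the hatch, rad: 0 = shut, flat on the sloping frame; grows as its lower, free edge swings up about the hinge at the top of the slope (to 1.0). Starts at 0.4 to 0.8. A stiff hinge (0.35 N m) keeps it where it is left, so it must be pushed all the way; 3 N on its outer face near the free edge moves it.
- hatch_hinge (a point): Middle of the hinge line, at box x 68, z 229 mm. The hatch is an aluminium plate 150 mm wide, 5 mm thick, reaching 158 mm from this line to its free edge. The frame turns with the hatch: x from free edge to hinge, y along the hinge (box y), z out of the outer face, which is at z = +5 mm.
- hatch_edge (a point): Middle of the hatch's free edge, on its outer face; same axes as hatch_hinge. Fixed things to keep the arm and wrist clear of on the way: a swan-neck tap near the robot (riser at world x 0.25, y 0.09 m, neck up to z 0.54, spout hanging at x 0.28, y 0.25) and a balance with a glass frame, 0.3 m high, beyond x 0.60, y 0.30.
- wing_knob (a joint): Knob angle, rad: 0 = unlatched, wing parallel to the free edge; grows clockwise seen facing the hatch's outer face; stop at 1.571 = latched, wing straight down the slope, tongue 16 mm behind the frame edge. Starts at 0 to 0.25; 0.06 N m turns it, it stays where left. Turned past about 0.35 before the hatch is shut, the tongue lands on the frame and blocks shutting.
- knob_grip (a point): Middle of the wing, on the knob's axis (square to the hatch, 130 mm from the hinge line, mid-way across), 22 mm out from the outer face. Wing: black bar 64 mm long, 12 thick, from 9 to 35 mm out from the face, on a 26 mm round boss. Frame turns with the knob: y along the wing, x across it, z outward. Red stripe on the -y half, over the tongue: points to box -y unlatched, down the slope latched.
- cotton_jar: Glass jar of white cotton wool, 71 mm across, 107 mm high, loose, beside the box (its +y side); origin at the centre of its underside.
- drop_bottle: Brown dropping bottle with red teat, 42 mm across, 108 mm high, loose, beside the box (its +y side); origin at the centre of its underside.
- timer: White countdown timer, 36 x 68 x 61 mm high, loose, before the box's front, towards its +y side; origin at the centre of its underside.

How it is judged:
By the outcome, as a careful person would: the job done as asked, in the order asked, and still so for the second after the job is handed in, with the robot touching nothing.
It also fails if it takes over 48 s, if anything falls off the work surface, if the arm or the gripper's body presses on something with over 40 N, if the wrist force passes 120 N, or if a joint passes its speed limit or range.

## Working session

There is one attempt and no reset: what is moved stays moved. The work goes in short steps, Python scripts to look and compute and a tool call to move; the robot and the scene stay as the last step left them, time stands still between calls to the robot, and variables do not carry over. Pictures are saved under pics/ and viewed, and the job is handed in when it is done.

Besides the shell and the picture viewer there is one more tool, called after "Request:" by a JSON object that holds its "fn" and its "kwargs". servo_tool: Moves the arm, as the interface text tells. Its arguments: {"type":"object","properties":{"increments":{"type":"string"},"grip_force":{"type":"number"}},"required":["increments"]}

```bash
mkdir -p pics; ls
python3 - <<'E'
from plant import ctrl
import cv2,numpy as np
print(ctrl.get_state())
for n in("side","top"):
    p,d=ctrl.read_camera(n); i=ctrl.camera_info(n)
    cv2.imwrite(f"pics/{n}0.png",p[:,:,::-1]); np.savez(f"{n}0.npz",p=p,d=d,K=i["camera_matrix"],T=i["world_to_cam"])
    print(n,i["camera_matrix"],np.linalg.inv(i["world_to_cam"]).round(3))
E
```

```text
pics
{'time': 0.0, 'qpos': array([-1.48998628e+00,  2.87168843e-01,  1.57816031e+00,  2.44432445e-05,
        1.27858417e+00, -1.49999865e-01]), 'dq': array([ 0.00045663, -0.00168185, -0.00104939,  0.00018529, -0.00135275,
       -0.00142873]), 'joint_efforts': array([-3.11686663e-04, -4.05982769e+01, -2.92626071e+01, -2.24801865e-04,
        5.90662676e-03, -1.10125765e-06]), 'eef_pos': array([ 0.15440135, -0.65647404,  0.24395405]), 'tcp_rot': array([ 9.93347974e-01,  1.15145370e-01,  5.18260321e-05, -1.15923349e-03]), 'contact_force': array([0.00065722, 0.08921591, 0.23770059]), 'wrist_torque': array([-0.01876319, -0.07748737,  0.00464672]), 'opening': 1.0024587037275656}
side [[431.21360959   0.         322.24773546]
 [  0.         431.21360959 202.66060219]
 [  0.           0.           1.        ]] [[ 0.052  0.542 -0.839  1.348]
 [ 0.999 -0.016  0.051  0.071]
 [ 0.014 -0.84  -0.542  0.621]
 [ 0.     0.     0.     1.   ]]
top [[413.71971705   0.         313.27323346]
 [  0.         413.71971705 191.38388878]
 [  0.           0.           1.        ]] [[ 0.029 -0.993  0.114  0.543]
 [-0.999 -0.031 -0.014  0.142]
 [ 0.017 -0.114 -0.993  0.986]
 [ 0.     0.     0.     1.   ]]
```

View pics/side0.png

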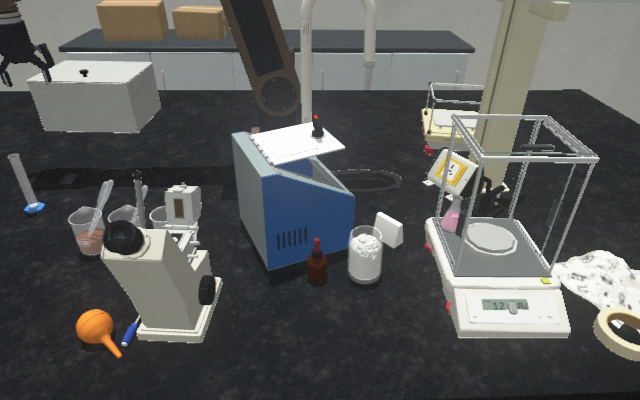

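View pics/top0.png

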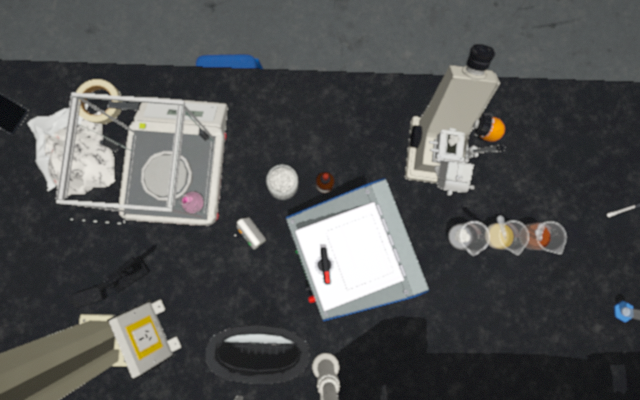

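The top view shows the hatch (white) at about (350,255) with the black wing knob at (323,265). Its red stripe points down in the image. The box front faces image left (world +y), and the timer is at (250,233), the jar at (282,182) and the bottle at (325,182). The side view confirms the hatch is raised, with the knob at (318,128). Next I measure the box and the hatch plane.

```bash
cat > h.py <<'E'
import numpy as np,cv2
def load(n,tag="0"):
    z=np.load(f"{n}{tag}.npz"); return z["p"],z["d"],z["K"],z["T"]
def cloud(d,K,T):
    v,u=np.mgrid[:400,:640]
    c=np.stack([(u-K[0,2])/K[0,0]*d,(v-K[1,2])/K[1,1]*d,d],-1)
    Ti=np.linalg.inv(T); return c@Ti[:3,:3].T+Ti[:3,3]
def proj(P,K,T):
    c=np.atleast_2d(P)@T[:3,:3].T+T[:3,3]; q=c@K.T; return q[:,:2]/q[:,2:]
E
python3 - <<'E'
from h import *
for n,box in (("top",(275,430,170,330)),("side",(225,360,105,275))):
    p,d,K,T=load(n); W=cloud(d,K,T)
    m=np.zeros((400,640),bool); m[box[2]:box[3],box[0]:box[1]]=1; m&=d>0
    pi=p.astype(int)
    white=m&(pi.min(2)>190)
    P=W[white]; c=np.median(P,0)
    for _ in range(5):
        nn=np.linalg.svd(P-c,full_matrices=False)[2][2]; r=(W[white]-c)@nn; P=W[white][abs(r)<.004]; c=P.mean(0)
    nn*=np.sign(nn[2]); print(n,"hatch",len(P),c.round(4),nn.round(4),"tilt",np.degrees(np.arccos(nn[2])).round(1),"az",np.degrees(np.arctan2(nn[1],nn[0])).round(1))
    # in-plane rect
    h=np.array([-nn[1],nn[0],0]);h/=np.linalg.norm(h);s=np.cross(nn,h)
    q=np.c_[(P-c)@h,(P-c)@s].astype(np.float32); print(cv2.minAreaRect(q), "h",h.round(3),"s",s.round(3))
    blue=m&(pi[...,2]>pi[...,0]+50)&(W[...,2]>.02)
    B=W[blue]; cb=np.median(B,0)
    Q=B
    for _ in range(8):
        cb=Q.mean(0); nb=np.linalg.svd(Q-cb,full_matrices=False)[2][2]; Q=B[abs((B-cb)@nb)<.005]
    print("blue",len(Q),cb.round(4),nb.round(4),Q.min(0).round(3),Q.max(0).round(3))
    for nm,mk in(("black",m&(pi.max(2)<60)&(W[...,2]>.15)),("red",m&(pi[...,0]>130)&(pi[...,1]<70)&(W[...,2]>.15))):
        R=W[mk]; print(nm,len(R),R.mean(0).round(4),((R-c)@nn).round(3).min(),((R-c)@nn).round(3).max(),np.argwhere(mk).mean(0)[::-1])
E
```

```text
top hatch 6901 [0.5169 0.0598 0.2382] [ 0.0326 -0.0426  0.9986] tilt 3.1 az -52.6
((0.0005794726312160492, 0.0007278695702552795), (0.15928545594215393, 0.1498415619134903), 74.49345397949219) h [0.794 0.607 0.   ] s [-0.606  0.793  0.054]
blue 229 [0.5029 0.0488 0.1899] [-0.1733  0.4356  0.8833] [ 0.383 -0.066  0.139] [0.652 0.182 0.233]
black 87 [0.5067 0.1103 0.2726] 0.009 0.036 [323.89655172 260.56321839]
red 20 [0.4808 0.1074 0.2755] 0.031 0.037 [325.3 276.2]
side hatch 2235 [0.5284 0.0585 0.2387] [ 0.0216 -0.0434  0.9988] tilt 2.8 az -63.5
((0.0009831488132476807, -0.0062048062682151794), (0.18922089040279388, 0.17541998624801636), 85.94550323486328) h [0.895 0.446 0.   ] s [-0.446  0.894  0.049]
blue 5805 [0.6267 0.0801 0.1189] [-9.277e-01 -3.734e-01  4.000e-04] [0.582 0.001 0.02 ] [0.661 0.185 0.232]
black 86 [0.3626 0.0537 0.2337] -0.046 0.03 [294.13953488 116.84883721]
red 7 [0.481  0.1063 0.2767] 0.034 0.036 [315.28571429 116.85714286]
```

```bash
cat >> h.py <<'E'
from scipy.spatial.transform import Rotation as Rot
# box frame
by=np.array([.928,.373,0]);by/=np.linalg.norm(by); bx=np.array([by[1],-by[0],0]); bz=np.array([0,0,1.])
B0=np.array([.5213,.0500,0])
def bw(x,y,z): return B0+bx*x+by*y+bz*z
def wb(P): P=np.atleast_2d(P)-B0; return np.c_[P@bx,P@by,P@bz]
def hf(P,ang): # hatch frame coords
    q=wb(P)-[.068,0,.229]; t=np.radians(28)-ang
    ex=np.array([np.cos(t),0,np.sin(t)]); ez=np.array([-np.sin(t),0,np.cos(t)])
    return np.c_[q@ex,q[:,1],q@ez]
E
python3 - <<'E'
from h import *
for n,bb in (("top",(300,345,235,300)),("side",(300,335,105,145))):
    p,d,K,T=load(n); W=cloud(d,K,T); pi=p.astype(int)
    m=np.zeros((400,640),bool); m[bb[2]:bb[3],bb[0]:bb[1]]=1; m&=d>0
    wh=np.zeros((400,640),bool)
    if n=="top": wh[200:310,300:400]=1
    else: wh[120:165,250:345]=1
    wh&=pi.min(2)>190
    Hh=hf(W[wh],0.54); print(n,"hatch x",np.percentile(Hh[:,0],[.5,99.5]),"y",np.percentile(Hh[:,1],[.5,99.5]),"z",np.median(Hh[:,2]))
    a=np.polyfit(Hh[:,0],Hh[:,2],1);print(" slope resid",a)
    kn=m&((pi.max(2)<70)|((pi[...,0]>110)&(pi[...,1]<80)))
    H=hf(W[kn],.54); top=(H[:,2]>.028)&(H[:,2]<.05); H2=H[top]; print(len(H2),"wing ctr",H2.mean(0), "rect",cv2.minAreaRect(H2[:,:2].astype(np.float32)))
    rd=m&(pi[...,0]>110)&(pi[...,1]<80); print("red",hf(W[rd],.54).mean(0),rd.sum())
    print(cv2.fitLine(H2[:,:2].astype(np.float32),cv2.DIST_L2,0,.01,.01).ravel())
p,d,K,T=load("top"); W=cloud(d,K,T)
for nm,(u,v) in dict(jar=(282,182),bottle=(325,182),timer=(250,233)).items(): print(nm,W[v,u].round(3),wb(W[v,u]).round(3))
c=p[140:320,230:430]; cv2.imwrite("pics/t0z.png",cv2.resize(c,None,fx=3.3,fy=3.3,interpolation=3)[:,:,::-1])
E
```

```text
top hatch x [-0.15948185 -0.00201957] y [-0.07502975  0.07462938] z 0.005119857172108829
 slope resid [-0.13338411 -0.00327866]
169 wing ctr [-0.13255936  0.00152289  0.03894669] rect ((-0.13135860860347748, 0.0013277996331453323), (0.05771079659461975, 0.012030546553432941), 78.42427062988281)
red [-0.14786526 -0.03483341 -0.035931  ] 70
[ 0.2480389   0.96875006 -0.13255936  0.00152289]
side hatch x [-0.15989905  0.20028631] y [-0.07437481  0.77535288] z 0.006017265003285104
 slope resid [0.32170052 0.03228026]
90 wing ctr [-0.13015417  0.00905367  0.03679681] rect ((-0.13290420174598694, 0.0022403132170438766), (0.06225117668509483, 0.010418944992125034), 77.02129364013672)
red [-0.15663658 -0.06141781  0.02144196] 15
[ 0.22552875  0.9742365  -0.13015416  0.00905367]
jar [0.664 0.198 0.094] [[-0.084  0.187  0.094]]
bottle [0.669 0.104 0.075] [[0.005 0.157 0.075]]
timer [0.552 0.267 0.059] [[-0.19   0.109  0.059]]
```

View pics/t0z.png

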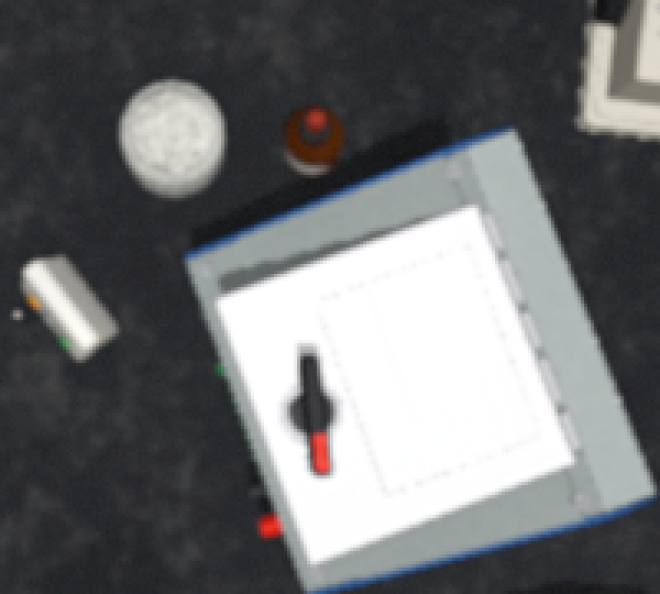

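The box and hatch fit agrees with the given sizes: the plate spans x -159..-2 mm and y ±75 mm, the wing is at -131 mm, and the hatch angle is about 0.54. The knob is at about 0.20 rad, so it is safe to shut. I'll lift and close the fingers first.

Request:
{"fn": "servo_tool", "kwargs": {"increments": "0 0 0 0 0 -4 0; 0 0 0 0 0 -8 0; 0 0 0 0 0 -12 0; 0 0 0 0 0 -16 0; 0 0 0 0 0 -18 0; 0 0 0 0 0 -18 0", "grip_force": 40}}

```text
time: 0.6
eef_pos: [0.1546, -0.6582, 0.4335]
tcp_rot: [0.993, 0.115, -0.0, 0.006]
contact_force: [-0.6, -1.1, 0.3]
opening: 0.144
```

```bash
cat > log.py <<'E'
from plant import ctrl
import json
s=ctrl.get_state(); open("log.txt","a").write(json.dumps([list(s["qpos"]),list(s["eef_pos"]),list(s["tcp_rot"])])+"\n")
print(round(s["time"],2),s["qpos"].round(3),s["eef_pos"].round(4),s["tcp_rot"].round(4),s["contact_force"].round(2),round(s["opening"],3))
E
python3 log.py
```

```text
0.6 [-1.49   0.211  1.332 -0.     1.586 -0.15 ] [ 0.1546 -0.6582  0.4335] [ 9.933e-01  1.152e-01 -2.000e-04  6.100e-03] [-0.61 -1.12  0.34] 0.144
```

Request:
{"fn": "servo_tool", "kwargs": {"increments": "0 0 0 2.8 -2.6 0 0; 0 0 0 5.6 -5.2 0 0; 0 0 0 8.4 -7.8 0 0; 0 0 0 11.2 -10.4 0 0; 0 0 0 14 -13 0 0; 0 0 0 16.8 -15.6 0 0; 0 0 0 19.6 -18.2 0 0; 0 0 0 22.4 -20.8 0 0; 0 0 0 25.2 -23.4 0 0; 0 0 0 28 -26 0 0"}}

```text
time: 1.43
eef_pos: [0.368, -0.3379, 0.4235]
tcp_rot: [0.993, 0.115, -0.001, -0.001]
contact_force: [1.1, -0.1, 0.4]
opening: 0.001
```

```bash
python3 log.py
```

```text
1.43 [-0.946 -0.188  1.752  0.     1.58   0.394] [ 0.368  -0.3379  0.4235] [ 9.934e-01  1.150e-01 -6.000e-04 -1.100e-03] [ 1.08 -0.06  0.36] 0.001
```

Request:
{"fn": "servo_tool", "kwargs": {"increments": "0 0 0 2.8 -2.6 0 0; 0 0 0 5.6 -5.2 0 0; 0 0 0 8.4 -7.8 0 0; 0 0 0 11.2 -10.4 0 0; 0 0 0 14 -13 0 0; 0 0 0 16.8 -15.6 0 0; 0 0 0 19.6 -18.2 0 0; 0 0 0 19.6 -18.2 0 0"}}

```text
time: 2.1
eef_pos: [0.5186, -0.1126, 0.4232]
tcp_rot: [0.993, 0.119, -0.001, -0.002]
contact_force: [0.3, 0.2, 0.2]
opening: 0.0
```

```bash
python3 log.py
```

```text
2.1 [-0.407 -0.115  1.688  0.003  1.572  0.926] [ 0.5186 -0.1126  0.4232] [ 9.929e-01  1.186e-01 -6.000e-04 -2.100e-03] [0.34 0.17 0.24] 0.0
```

Run:
```python
import numpy as np
D=[([-1.48998628e+00,2.87168843e-01,1.57816031e+00,0,1.27858,-.15],[0.15440135,-0.65647404,0.24395405])]
import json
for l in open("log.txt"):
    q,p,r=json.loads(l); D.append((q,p))
A=[];b=[]
off=.101
for q,p in D:
    c1,s1=np.cos(q[0]),np.sin(q[0]); r=p[0]*c1+p[1]*s1; l=-p[0]*s1+p[1]*c1; print("lat",l, "r",r)
    s=q[1]+q[2]; ps=s+q[4]  # tool pitch
    # a1,L2,L3,a3,(d1-L6); residual tool pitch treat L6~.35
    for v,row in((r-.3*np.sin(ps),[1,np.sin(q[1]),np.sin(s),np.cos(s),0]),(p[2]-.3*(np.cos(ps)+1),[0,np.cos(q[1]),np.cos(s),-np.sin(s),1])): A.append(row);b.append(v)
A=np.array(A)
for cols in([0,1,2,3,4],[0,1,2,4],[1,2,4]):
    x,res,_,sv=np.linalg.lstsq(A[:,cols],b,rcond=None); print(cols,x.round(4),(A[:,cols]@x-b).round(4))
```

```text
lat 0.10090550486964864 r 0.6667953367883922
lat 0.10089360029287361 r 0.6685486475262551
lat 0.10091997057595586 r 0.4892858990791394
lat 0.10160101813881438 r 0.5208287701479984
[0, 1, 2, 3, 4] [1.000e-04 4.406e-01 5.722e-01 1.710e-02 3.900e-03] [ 0.      0.      0.      0.      0.0001  0.     -0.0001 -0.    ]
[0, 1, 2, 4] [-2.000e-04  4.337e-01  5.717e-01 -6.300e-03] [ 0.0023 -0.0003 -0.0027  0.0002  0.0005  0.0001 -0.      0.    ]
[1, 2, 4] [ 0.4337  0.5715 -0.0063] [ 0.0023 -0.0003 -0.0027  0.0001  0.0005  0.0001 -0.      0.    ]
```

```bash
cat > snap.py <<'E'
import sys; from plant import ctrl
import cv2,numpy as np
t=sys.argv[1]
for n in("side","top"):
    p,d=ctrl.read_camera(n); i=ctrl.camera_info(n)
    cv2.imwrite(f"pics/{n}{t}.png",p[:,:,::-1]); np.savez(f"{n}{t}.npz",p=p,d=d,K=i["camera_matrix"],T=i["world_to_cam"])
a=cv2.imread(f"pics/side{t}.png");b=cv2.imread(f"pics/top{t}.png")
cv2.imwrite(f"pics/both{t}.png",cv2.resize(np.vstack([a,b]),(480,600)))
E
python3 snap.py 1
```

```text
(no output)
```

View pics/side1.png

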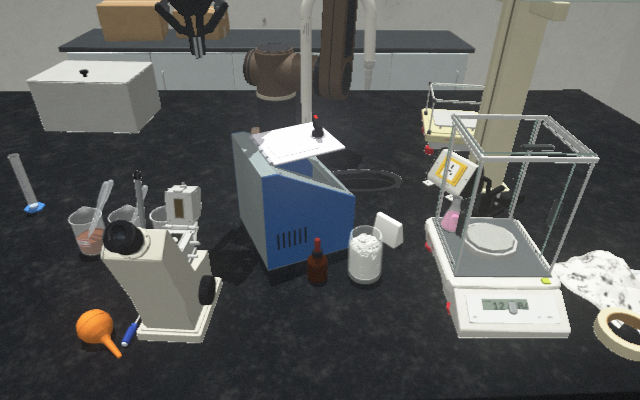

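View pics/top1.png

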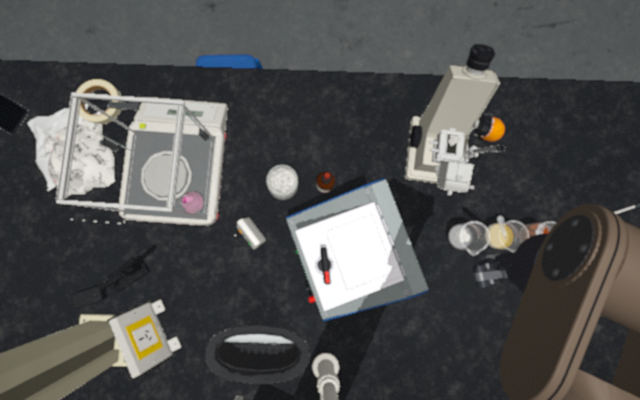

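Run:
```python
from h import *
q1=-.407;q2=-.115;s=q2+1.688
e=np.array([np.cos(q1),np.sin(q1),0]);l=np.array([-np.sin(q1),np.cos(q1),0])
for n in("top","side"):
    p,d,K,T=load(n,"1");p0,d0,_,_=load(n,"0");W=cloud(d,K,T)
    m=(d>0)&((d0==0)|(d<d0-.03))&(W[...,2]>.05)
    P=W[m];C=np.c_[P@e,P@l,P[:,2]]
    print(n,m.sum())
    for lo in np.arange(-.3,.75,.05):
        k=(C[:,0]>=lo)&(C[:,0]<lo+.05)
        if k.sum()>15: print(" r%.2f n%d l %.3f..%.3f z %.3f..%.3f"%(lo,k.sum(),*np.percentile(C[k,1],[2,98]),*np.percentile(C[k,2],[2,98])))
# tap
p,d,K,T=load("side","1");W=cloud(d,K,T)
mm=(W[...,0]>.2)&(W[...,0]<.34)&(W[...,1]>.04)&(W[...,1]<.31)&(W[...,2]>.25)&(d>0)
P=W[mm]
for z in np.arange(.25,.66,.03):
    k=abs(P[:,2]-z)<.015
    if k.any(): print("tap z%.2f"%z,k.sum(),"x",P[k,0].min().round(3),P[k,0].max().round(3),"y",np.unique(P[k,1].round(2)))
```

```text
top 22262
 r0.05 n31 l 0.537..0.692 z 0.056..0.366
 r0.35 n40 l 0.153..0.796 z 0.058..0.663
 r0.40 n5958 l 0.057..0.154 z 0.626..0.696
 r0.45 n7798 l 0.057..0.155 z 0.501..0.698
 r0.50 n7732 l 0.116..0.156 z 0.466..0.699
 r0.55 n643 l 0.121..0.362 z 0.099..0.688
side 6355
 r-0.10 n137 l 0.228..0.511 z 0.074..0.441
 r-0.05 n462 l 0.122..0.233 z 0.192..0.445
 r-0.00 n2090 l 0.073..0.233 z 0.192..0.451
 r0.05 n1160 l -0.071..0.232 z 0.208..0.346
 r0.15 n22 l -0.661..0.570 z 0.082..0.475
 r0.45 n173 l 0.117..0.765 z 0.083..0.506
 r0.50 n1617 l 0.072..0.212 z 0.232..0.508
 r0.55 n291 l 0.060..0.688 z 0.063..0.507
tap z0.25 60 x 0.252 0.271 y [0.08 0.09 0.1 ]
tap z0.28 183 x 0.252 0.288 y [0.08 0.09 0.1  0.24 0.25]
tap z0.31 209 x 0.253 0.287 y [0.08 0.09 0.1  0.24 0.25]
tap z0.34 266 x 0.255 0.293 y [0.08 0.09 0.1  0.23 0.24 0.25 0.26]
tap z0.37 283 x 0.255 0.293 y [0.08 0.09 0.1  0.23 0.24 0.25 0.26]
tap z0.40 295 x 0.254 0.293 y [0.08 0.09 0.1  0.23 0.24 0.25 0.26]
tap z0.43 316 x 0.25 0.294 y [0.08 0.09 0.1  0.23 0.24 0.25 0.26]
tap z0.46 339 x 0.25 0.29 y [0.08 0.09 0.1  0.11 0.22 0.23 0.24 0.25]
tap z0.49 23 x 0.271 0.288 y [0.22 0.23 0.24]
```

Request:
{"fn": "servo_tool", "kwargs": {"increments": "0.1 0.025 0 0 0 0 0; 0.2 0.05 0 0 0 0 0; 0.3 0.075 0 0 0 0 0; 0.4 0.1 0 0 0 0 0; 0.5 0.125 0 0 0 0 0; 0.5 0.125 0 0 0 0 0"}}

```text
time: 2.7
eef_pos: [0.5156, -0.1213, 0.4221]
tcp_rot: [0.96, 0.108, 0.031, -0.255]
contact_force: [-0.8, -0.6, -0.8]
opening: -0.0
```

```bash
python3 log.py
python3 - <<'E'
import json,numpy as np
from scipy.spatial.transform import Rotation as R
from scipy.optimize import least_squares
D=[json.loads(l) for l in open("log.txt")]
def chain(q,L6,d1,a3=.0171,L2=.4406,L3=.5722,off=.101):
    q1,q2,q3=q[:3]; s=q2+q3
    e=np.array([np.cos(q1),np.sin(q1),0]);l=np.array([-np.sin(q1),np.cos(q1),0]);z=np.array([0,0,1.])
    el=l*off+z*d1+L2*(np.sin(q2)*e+np.cos(q2)*z)
    w=el+L3*(np.sin(s)*e+np.cos(s)*z)+a3*(np.cos(s)*e-np.sin(s)*z)
    return el,w
q,p,r=D[-1]
for q,p,r in D:
    zt=R.from_quat(r).as_matrix()[:,2]
    best=min((np.linalg.norm(chain(q,L,L+.0039)[1]+zt*L-p),L) for L in np.arange(.1,.45,.001)); print(best)
q,p,r=D[-1];print(zt)
E
```

```text
2.7 [-0.612 -0.028  1.662  0.433  1.798  0.771] [ 0.5156 -0.1213  0.4221] [ 0.9605  0.1077  0.0315 -0.2548] [-0.77 -0.64 -0.8 ] -0.0
(np.float64(0.0001097716221285022), np.float64(0.30800000000000016))
(np.float64(0.00011166526801548166), np.float64(0.28300000000000014))
(np.float64(6.252546348949842e-05), np.float64(0.2160000000000001))
(np.float64(8.128775249834796e-05), np.float64(0.23500000000000013))
[ 0.00559915  0.49619404 -0.8681936 ]
```

```bash
cat > kin.py <<'E'
import numpy as np, json
from scipy.spatial.transform import Rotation as R
from scipy.optimize import least_squares
L6=.235;d1=.2389;a3=.0171;L2=.4406;L3=.5722;off=.101
LIM=np.array([[-2.77,2.77],[-.9,2.22],[.21,2.48],[-1.53,4.67],[.24,2.81],[-2.84,2.84]])
def fk(q):
    q1,q2,q3=q[:3]; s=q2+q3
    e=np.array([np.cos(q1),np.sin(q1),0]);l=np.array([-np.sin(q1),np.cos(q1),0]);z=np.array([0,0,1.])
    el=l*off+z*d1+L2*(np.sin(q2)*e+np.cos(q2)*z)
    w=el+L3*(np.sin(s)*e+np.cos(s)*z)+a3*(np.cos(s)*e-np.sin(s)*z)
    Rt=R.from_euler("ZYZYZ",[q1,s,q[3],q[4],q[5]+np.pi/2])
    return w+Rt.as_matrix()[:,2]*L6,Rt,el,w,l,z
def ik(p,Rt,seeds):
    best=None
    for q0 in seeds:
        f=lambda q:np.r_[(fk(q)[0]-p)*5,(Rt.inv()*fk(q)[1]).as_rotvec()]
        r=least_squares(f,np.clip(q0,LIM[:,0]+.01,LIM[:,1]-.01),bounds=(LIM[:,0],LIM[:,1]))
        if r.cost<1e-6 and (best is None or np.abs(r.x-seeds[0]).sum()<np.abs(best-seeds[0]).sum()): best=r.x
    return best
t=np.linspace(0,np.pi,25); A0=np.array([.25,.09,.46]);A1=np.array([.28,.25,.46])
TAP=np.vstack([np.linspace([.25,.09,0],A0,25),[(A0+A1)/2+(A0-A1)/2*np.cos(u)+np.array([0,0,.07])*np.sin(u) for u in t],np.linspace(A1,[.28,.25,.27],15)])
def segd(a,b,P):
    u=np.clip(((P-a)@(b-a))/((b-a)@(b-a)),0,1);return np.linalg.norm(P-a-u[:,None]*(b-a),axis=1).min()
def clear(q):  # axis-to-tap-axis distances: forearm, upper arm, tool
    p,Rt,el,w,l,z=fk(q); sh=l*off+z*d1
    return [round(float(x),3) for x in (segd(el,w,TAP),segd(sh+l*.09,el+l*.09,TAP),segd(w,p,TAP))]
def inc(p,Rt,ctrl_p,ctrl_q):
    R0=R.from_quat(ctrl_q); return (R0.inv()*Rt).as_rotvec().round(3), (R0.inv().apply(np.array(p)-ctrl_p)*100).round(2)
E
python3 - <<'E'
from kin import *
for l in open("log.txt"):
    q,p,r=json.loads(l); a=fk(q); print((a[0]-p).round(4),(R.from_quat(r).inv()*a[1]).as_rotvec().round(3))
E
```

```text
Traceback (most recent call last):
  File "kin.py", line 11, in fk
    Rt=R.from_euler("ZYZYZ",[q1,s,q[3],q[4],q[5]+np.pi/2])
  File "scipy/spatial/transform/_rotation.pyx", line 1413, in scipy.spatial.transform._rotation.Rotation.from_euler
ValueError: Expected axis specification to be a non-empty string of upto 3 characters, got ZYZYZ
```

```bash
sed -i 's/R.from_euler("ZYZYZ",\[q1,s,q\[3\],q\[4\],q\[5\]+np.pi\/2\])/R.from_euler("ZYZ",[q1,s,q[3]])*R.from_euler("YZ",[q[4],q[5]+np.pi\/2])/' kin.py
python3 - <<'E'
from kin import *
for l in open("log.txt"):
    q,p,r=json.loads(l); a=fk(q); print((a[0]-p).round(4),(R.from_quat(r).inv()*a[1]).as_rotvec().round(3))
E
```

```text
[0.     0.0009 0.    ] [ 0. -0.  0.]
[ 0.0002 -0.      0.    ] [-0. -0.  0.]
[0.     0.0001 0.    ] [-0.  0.  0.]
[ 0.     -0.0001 -0.    ] [-0. -0.  0.]
```

```bash
cat >> h.py <<'E'
def hat(x,y,z,ang=0):
    t=np.radians(28)-ang
    return bw(.068+x*np.cos(t)-z*np.sin(t),y,.229+x*np.sin(t)+z*np.cos(t))
def hrot(v,ang=0):
    t=np.radians(28)-ang
    return v[0]*(bx*np.cos(t)+bz*np.sin(t))+v[1]*by+v[2]*(-bx*np.sin(t)+bz*np.cos(t))
E
python3 - <<'E'
from h import *
from kin import *
p=hat(-.130,0,.030);print(p)
seed=np.array(json.loads(open("log.txt").readlines()[-1])[0])
# wrist only: solve q1..q3 for wrist pos
def wik(w):
    f=lambda q:fk(np.r_[q,0,1,0])[3]-w
    r=least_squares(f,[0,0,1.6],bounds=(LIM[:3,0],LIM[:3,1]));return np.r_[r.x,0,1,0],r.cost
print("rows: tilt toward hinge(upslope) -; cols tilt toward +y")
for a in range(-10,70,10):
    row=[]
    for b in range(-40,60,10):
        v=np.array([np.tan(np.radians(a)),np.tan(np.radians(b)),1]);v/=np.linalg.norm(v)
        o=hrot(v); w=p+o*L6; q,c=wik(w); el,ww,l=fk(q)[2:5]; row.append("%.3f"%(segd(el,ww,TAP)) if c<1e-8 else " --- ")
    print(a,row)
E
```

```text
[0.49860004 0.10647605 0.19445712]
rows: tilt toward hinge(upslope) -; cols tilt toward +y
-10 ['0.053', '0.068', '0.069', '0.051', '0.030', '0.012', '0.005', '0.016', '0.023', '0.029']
0 ['0.032', '0.046', '0.050', '0.034', '0.015', '0.003', '0.015', '0.025', '0.031', '0.035']
10 ['0.013', '0.026', '0.027', '0.014', '0.004', '0.016', '0.027', '0.035', '0.039', '0.042']
20 ['0.009', '0.004', '0.004', '0.009', '0.019', '0.030', '0.039', '0.044', '0.048', '0.049']
30 ['0.024', '0.017', '0.021', '0.028', '0.037', '0.044', '0.051', '0.054', '0.056', '0.055']
40 ['0.039', '0.038', '0.042', '0.047', '0.053', '0.058', '0.062', '0.064', '0.065', '0.063']
50 ['0.055', '0.057', '0.060', '0.064', '0.068', '0.070', '0.073', '0.074', '0.074', '0.072']
60 ['0.071', '0.074', '0.076', '0.078', '0.080', '0.082', '0.083', '0.083', '0.083', '0.081']
```

Run:
```python
from h import *
from kin import *
def wik(w):
    f=lambda q:fk(np.r_[q,0,1,0])[3]-w
    r=least_squares(f,[0,0,1.6],bounds=(LIM[:3,0],LIM[:3,1]));return np.r_[r.x,0,1,0],r.cost
for X,Y in((-.1,0),(-.08,0.03),(-.11,.05),(-.15,-.02)):
  print(X,Y)
  for a in range(20,70,10):
    row=[]
    for b in range(-20,60,10):
        v=np.array([np.tan(np.radians(a)),np.tan(np.radians(b)),1]);v/=np.linalg.norm(v)
        o=hrot(v); w=hat(X,Y,.005)+o*(L6+.014); q,c=wik(w); el,ww,l=fk(q)[2:5]; row.append("%.3f"%(segd(el,ww,TAP)) if c<1e-8 else " --- ")
    print(a,row)
# forearm cross-section from top1
p,d,K,T=load("top","1");W=cloud(d,K,T);q1=-.407
e=np.array([np.cos(q1),np.sin(q1),0]);l=np.array([-np.sin(q1),np.cos(q1),0])
P=W[(W[...,2]>.45)&(d>0)];C=np.c_[P@e,P@l,P[:,2]]
for lo in np.arange(.3,.6,.02):
    k=(C[:,0]>=lo)&(C[:,0]<lo+.02)
    if k.sum()<9: continue
    h=[(round(x,3),round(C[k&(abs(C[:,1]-x)<.005),2].max(),3)) for x in np.arange(.04,.2,.01) if (k&(abs(C[:,1]-x)<.005)).any()]
    print(round(lo,2),h)
```

```text
-0.1 0
20 ['0.019', '0.027', '0.036', '0.045', '0.052', '0.057', '0.059', '0.058']
30 ['0.043', '0.049', '0.055', '0.061', '0.066', '0.068', '0.068', '0.066']
40 ['0.064', '0.068', '0.073', '0.076', '0.078', '0.080', '0.078', '0.075']
50 ['0.083', '0.086', '0.088', '0.090', '0.091', '0.090', '0.089', '0.085']
60 ['0.099', '0.100', '0.101', '0.102', '0.102', '0.101', '0.099', '0.096']
-0.08 0.03
20 ['0.034', '0.044', '0.053', '0.061', '0.066', '0.068', '0.068', '0.065']
30 ['0.056', '0.064', '0.070', '0.076', '0.078', '0.079', '0.077', '0.072']
40 ['0.077', '0.082', '0.086', '0.089', '0.090', '0.089', '0.086', '0.081']
50 ['0.094', '0.097', '0.099', '0.101', '0.101', '0.099', '0.096', '0.090']
60 ['0.109', '0.110', '0.111', '0.111', '0.111', '0.109', '0.106', '0.101']
-0.11 0.05
20 ['0.020', '0.033', '0.044', '0.053', '0.059', '0.061', '0.061', '0.057']
30 ['0.042', '0.052', '0.060', '0.066', '0.070', '0.071', '0.069', '0.064']
40 ['0.062', '0.069', '0.075', '0.079', '0.081', '0.080', '0.078', '0.072']
50 ['0.080', '0.085', '0.088', '0.090', '0.091', '0.090', '0.087', '0.081']
60 ['0.
[... 1914 characters left out ...]
2), np.float64(0.696)), (np.float64(0.13), np.float64(0.697)), (np.float64(0.14), np.float64(0.699)), (np.float64(0.15), np.float64(0.7)), (np.float64(0.16), np.float64(0.692))]
0.52 [(np.float64(0.11), np.float64(0.483)), (np.float64(0.12), np.float64(0.696)), (np.float64(0.13), np.float64(0.697)), (np.float64(0.14), np.float64(0.7)), (np.float64(0.15), np.float64(0.701)), (np.float64(0.16), np.float64(0.692))]
0.54 [(np.float64(0.12), np.float64(0.685)), (np.float64(0.13), np.float64(0.691)), (np.float64(0.14), np.float64(0.695)), (np.float64(0.15), np.float64(0.696)), (np.float64(0.16), np.float64(0.686))]
0.56 [(np.float64(0.14), np.float64(0.672)), (np.float64(0.15), np.float64(0.674))]
```

```bash
cat > plan.py <<'E'
from h import *
from kin import *
def ori(a,b,xdir=None):
    v=np.array([np.tan(np.radians(a)),np.tan(np.radians(b)),1]);v/=np.linalg.norm(v)
    z=-hrot(v); x=by if xdir is None else xdir; x=x-z*(x@z);x/=np.linalg.norm(x)
    return R.from_matrix(np.c_[x,np.cross(z,x),z]),-z
def show(p0,q0,p1,R1,seed,n=6):
    R0=R.from_quat(q0); print("inc",*inc(p1,R1,p0,q0))
    rv=(R0.inv()*R1).as_rotvec()
    q=seed
    for i in range(1,n+1):
        f=i/n; q2=ik(p0+(p1-p0)*f,R0*R.from_rotvec(rv*f),[q])
        if q2 is None: print("noik",f);break
        q=q2; print(q.round(2),clear(q), "w",fk(q)[3].round(3))
    return q
def now():
    from plant import ctrl
    s=ctrl.get_state(); return s["eef_pos"],s["tcp_rot"],s["qpos"]
E
python3 - <<'E'
from plan import *
p,q,j=now()
R1,o=ori(50,10)
print("out",o)
tip=hat(-.085,.03,.005,.54); print("contact",tip)
P1=tip+o*.014+np.array([0,0,.07]); print(P1)
show(p,q,P1,R1,j)
E
```

```text
out [ 0.24331238 -0.30336868  0.92128526]
contact [0.54293298 0.07662007 0.23835267]
[0.54633936 0.07237291 0.32125066]
inc [-0.119 -0.298 -0.114] [  5.53 -10.85  18.38]
[-0.54 -0.03  1.68  0.4   1.77  0.8 ] [0.195, 0.169, 0.325] w [ 0.53  -0.199  0.613]
[-0.46 -0.02  1.7   0.37  1.74  0.83] [0.182, 0.181, 0.313] w [ 0.545 -0.16   0.599]
[-0.39 -0.    1.71  0.34  1.71  0.87] [0.169, 0.191, 0.303] w [ 0.56  -0.12   0.584]
[-0.31  0.02  1.71  0.31  1.69  0.91] [0.154, 0.198, 0.298] w [ 0.575 -0.08   0.569]
[-0.24  0.05  1.71  0.29  1.67  0.94] [0.14, 0.203, 0.296] w [ 0.589 -0.04   0.554]
[-0.17  0.09  1.7   0.26  1.66  0.98] [0.126, 0.206, 0.297] w [0.604 0.001 0.538]
```

Request:
{"fn": "servo_tool", "kwargs": {"increments": "-0.02 -0.05 -0.02 0.9 -1.8 3.05 0; -0.04 -0.1 -0.04 1.8 -3.6 6.1 0; -0.06 -0.15 -0.06 2.75 -5.4 9.2 0; -0.08 -0.2 -0.08 3.7 -7.2 12.2 0; -0.1 -0.25 -0.1 4.6 -9 15.3 0; -0.12 -0.3 -0.11 5.5 -10.8 18.4 0; -0.12 -0.3 -0.11 5.5 -10.8 18.4 0; -0.12 -0.3 -0.11 5.5 -10.8 18.4 0"}}

```text
time: 3.37
eef_pos: [0.5458, 0.0765, 0.3218]
tcp_rot: [0.96, 0.199, -0.092, -0.173]
contact_force: [0.1, 0.2, 0.3]
opening: -0.001
```

```bash
python3 log.py;python3 snap.py 2
python3 - <<'E'
from plan import *
p,q,j=now()
R1,o=ori(50,10); print("ori err",(R.from_quat(q).inv()*R1).as_rotvec().round(3))
R0=R.from_quat(q)
prev=None
for th in (.54,.4,.3,.2,.1,.05,0):
    P=hat(-.085,.03,.005+.003,th)+o*.014
    print(th,P.round(4),"inc cm",(R0.inv().apply(P-p)*100).round(2),clear(ik(P,R1,[j])))
E
```

```text
3.37 [-0.156  0.091  1.695  0.257  1.655  0.988] [0.5458 0.0765 0.3218] [ 0.9602  0.1995 -0.0921 -0.1726] [0.06 0.18 0.25] -0.001
ori err [0.008 0.001 0.002]
0.54 [0.5464 0.0722 0.2542] inc cm [0.62 2.73 6.37] [0.107, 0.191, 0.297]
0.4 [0.5461 0.0731 0.2423] inc cm [0.75 3.09 7.51] [0.104, 0.188, 0.297]
0.3 [0.5462 0.0727 0.2338] inc cm [0.84 3.44 8.28] [0.102, 0.186, 0.297]
0.2 [0.5467 0.0716 0.2254] inc cm [0.92 3.86 9.02] [0.101, 0.182, 0.297]
0.1 [0.5474 0.0696 0.2171] inc cm [1.   4.36 9.71] [0.099, 0.179, 0.298]
0.05 [0.5479 0.0684 0.213 ] inc cm [ 1.03  4.63 10.03] [0.099, 0.177, 0.299]
0 [0.5485 0.067  0.2091] inc cm [ 1.07  4.92 10.34] [0.099, 0.175, 0.299]
```

View pics/both2.png

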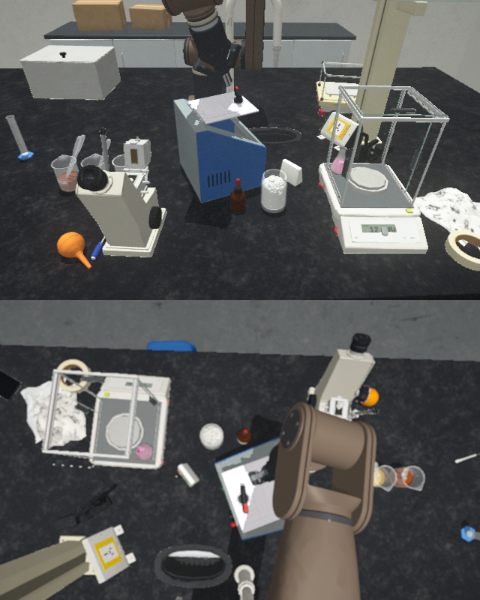

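The top view shows the forearm clear of the tap by the right, with the closed fingers above the hatch. I'll measure the forearm width while moving down toward first contact.

Run:
```python
from plan import *
p_,q_,j=now()
p,d,K,T=load("top","2");W=cloud(d,K,T)
_,_,el,w,l,z=fk(j); u=(w-el)/np.linalg.norm(w-el); n=np.cross(u,l)
P=W[(d>0)&(W[...,2]>.42)]-el
C=np.c_[P@u,P@l,P@n]
for lo in np.arange(.15,.65,.05):
    k=(C[:,0]>=lo)&(C[:,0]<lo+.05)&(abs(C[:,1])<.12)&(abs(C[:,2])<.15)
    if k.sum()>20: print(lo.round(2),"l",np.percentile(C[k,1],[1,99]).round(3),"n",np.percentile(C[k,2],[1,99]).round(3))
print(el,w)
```

```text
0.35 l [-0.043  0.049] n [-0.015  0.042]
0.4 l [-0.04   0.046] n [-0.006  0.041]
0.45 l [-0.061  0.06 ] n [-0.018  0.046]
0.5 l [-0.062  0.066] n [-0.128  0.05 ]
0.55 l [-0.061  0.063] n [-0.103  0.051]
0.6 l [-0.057  0.058] n [-0.006  0.041]
[0.0547978  0.09346185 0.67775242] [0.60358314 0.00487589 0.54103216]
```

Request:
{"fn": "servo_tool", "kwargs": {"increments": "0 0 0 0.2 0.7 1.6 0; 0 0 0 0.4 1.4 3.2 0; 0 0 0 0.5 2.1 4.8 0; 0 0 0 0.6 2.5 5.6 0; 0 0 0 0.6 2.7 6.1 0; 0 0 0 0.6 2.7 6.1 0"}}

```text
time: 3.97
eef_pos: [0.5464, 0.0713, 0.2561]
tcp_rot: [0.961, 0.197, -0.091, -0.173]
contact_force: [-0.4, 0.2, -0.2]
opening: -0.001
```

Request:
{"fn": "servo_tool", "kwargs": {"increments": "0 0 0 0.08 0.2 0.5 0; 0 0 0 0.12 0.3 1 0; 0 0 0 0.15 0.4 1.4 0; 0 0 0 0.2 0.6 1.8 0; 0 0 0 0.24 0.74 2.2 0; 0 0 0 0.24 0.74 2.2 0"}}

```text
time: 4.47
eef_pos: [0.546, 0.0739, 0.2325]
tcp_rot: [0.96, 0.198, -0.091, -0.174]
contact_force: [1.2, -0.1, 2.4]
opening: 0.001
```

```bash
python3 log.py;python3 snap.py 3
python3 - <<'E'
from h import *
p,d,K,T=load("side","3"); cv2.imwrite("pics/s3z.png",cv2.resize(p[60:280,200:400],None,fx=3,fy=3)[:,:,::-1][:600])
E
```

```text
4.47 [-0.162  0.157  1.788  0.258  1.501  0.945] [0.546  0.0739 0.2325] [ 0.9604  0.198  -0.0906 -0.1736] [ 1.25 -0.13  2.39] 0.001
```

View pics/s3z.png

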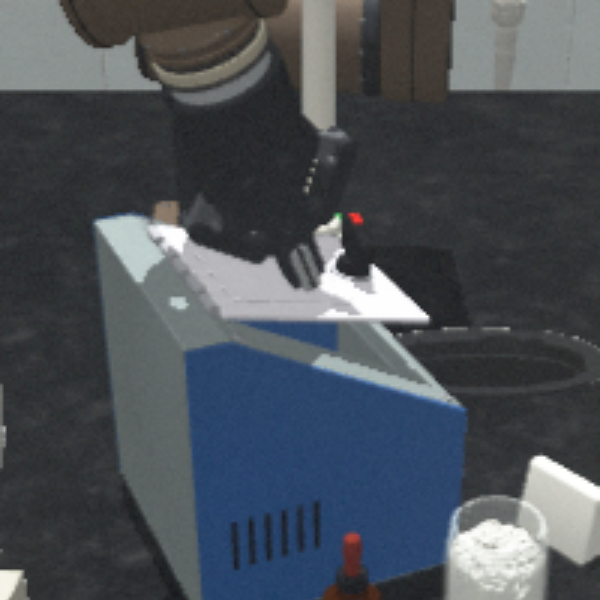

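Request:
{"fn": "servo_tool", "kwargs": {"increments": "0 0 0 0.05 0.2 0.35 0; 0 0 0 0.08 0.42 0.7 0; 0 0 0 0.12 0.67 1.05 0; 0 0 0 0.16 0.92 1.4 0; 0 0 0 0.16 0.92 1.4 0"}}

```text
time: 4.98
eef_pos: [0.5472, 0.0704, 0.2155]
tcp_rot: [0.96, 0.198, -0.091, -0.174]
contact_force: [0.4, -0.2, 1.7]
opening: 0.001
```

```bash
python3 log.py
```

```text
4.98 [-0.167  0.176  1.798  0.257  1.474  0.933] [0.5472 0.0704 0.2155] [ 0.9605  0.1977 -0.0909 -0.1735] [ 0.44 -0.24  1.7 ] 0.001
```

Request:
{"fn": "servo_tool", "kwargs": {"increments": "0 0 0 0.04 0.27 0.3 0; 0 0 0 0.07 0.54 0.6 0; 0 0 0 0.07 0.54 0.6 0"}}

```text
time: 5.23
eef_pos: [0.5481, 0.0689, 0.212]
tcp_rot: [0.96, 0.199, -0.091, -0.176]
contact_force: [-5.1, 2.0, 12.3]
opening: 0.002
```

Request:
{"fn": "servo_tool", "kwargs": {"increments": "0 0 0 0 0.1 0.15 0; 0 0 0 0 0.2 0.3 0; 0 0 0 0 0.2 0.3 0"}}

```text
time: 5.48
eef_pos: [0.5482, 0.0687, 0.2117]
tcp_rot: [0.96, 0.199, -0.091, -0.176]
contact_force: [-7.8, 2.7, 23.2]
opening: 0.0
```

```bash
python3 log.py;python3 snap.py 4
python3 - <<'E'
from h import *
p,d,K,T=load("side","4"); cv2.imwrite("pics/s4z.png",cv2.resize(p[60:260,220:420],None,fx=3,fy=3)[:,:,::-1])
W=cloud(d,K,T)
for n in("side","top"):
    p,d,K,T=load(n,"4");W=cloud(d,K,T);pi=p.astype(int);H=hf(W.reshape(-1,3),0).reshape(400,640,3)
    m=(d>0)&(pi.min(2)>170)&(abs(H[...,1])<.075)&(H[...,0]>-.18)&(H[...,0]<-.02)&(H[...,2]>-.02)&(H[...,2]<.1)
    print(n,m.sum(),np.polyfit(H[m][:,0],H[m][:,2],1))
E
```

```text
5.48 [-0.171  0.183  1.798  0.26   1.472  0.923] [0.5482 0.0687 0.2117] [ 0.9596  0.1992 -0.0911 -0.1765] [-7.78  2.7  23.19] 0.0
side 463 [0.02146352 0.00976835]
top 1296 [0.06693414 0.0135253 ]
```

View pics/s4z.png

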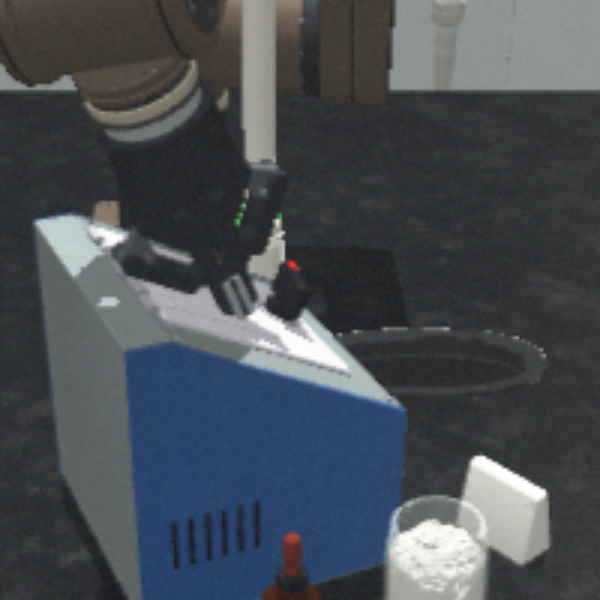

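Run:
```python
from plan import *
p_,q_,j=now(); Rt=R.from_quat(q_); z=Rt.apply([0,0,1]); print("tip hatch coords",hf(p_+z*.014,0).round(4), "corners",[hf(p_+Rt.apply([sx*.011,sy*.0145,.014]),0).round(3)[0] for sx in(-1,1) for sy in(-1,1)])
for n in("side","top"):
    p,d,K,T=load(n,"4");W=cloud(d,K,T);pi=p.astype(int);H=hf(W.reshape(-1,3),0).reshape(400,640,3)
    for nm,col in(("white",pi.min(2)>170),("grey",(pi.min(2)>100)&(pi.max(2)<175))):
        m=(d>0)&col&(abs(H[...,1])<.105)&(H[...,0]>-.185)&(H[...,0]<-.0)&(H[...,2]>-.02)&(H[...,2]<.05)
        if nm=="white": m&=abs(H[...,1])<.07
        Q=H[m]
        for _ in range(6):
            A=np.c_[Q[:,0],Q[:,1],np.ones(len(Q))]; c=np.linalg.lstsq(A,Q[:,2],rcond=None)[0]
            r=H[m]@np.array([-c[0],-c[1],1])-c[2]; Q=H[m][abs(r)<.003]
        print(n,nm,len(Q),m.sum(),c.round(4),"z at x=-.15",(c[2]-.15*c[0]).round(4),Q.min(0).round(3),Q.max(0).round(3))
```

```text
tip hatch coords [[-0.0853  0.0303  0.0111]] corners [array([-0.094,  0.019,  0.023]), array([-0.075,  0.019,  0.001]), array([-0.096,  0.041,  0.021]), array([-0.077,  0.041, -0.001])]
side white 396 466 [ 0.004  -0.0007  0.0085] z at x=-.15 0.0079 [-0.161 -0.069  0.006] [-0.001  0.07   0.01 ]
side grey 389 677 [ 0.0099 -0.0206  0.0088] z at x=-.15 0.0073 [-0.182 -0.073  0.002] [-0.     0.105  0.011]
top white 1174 1314 [0.0623 0.0155 0.0123] z at x=-.15 0.003 [-0.185 -0.065 -0.002] [-0.058  0.07   0.009]
top grey 2262 3393 [ 0.0524 -0.0122  0.0103] z at x=-.15 0.0024 [-0.185 -0.105 -0.002] [-0.045  0.105  0.009]
```

```bash
cat > knob.py <<'E'
from plan import *
def prism(Rt,yaw=0,n=9):
    g=[]
    for x in np.linspace(-.011,.011,n):
        for y in np.linspace(-.0145,.0145,n):
            for s in np.linspace(0,-.06,25): g.append([x,y,.014+s])
    return np.array(g)
def hv(P):  # world vecs -> hatch axes
    ex=hrot([1,0,0]);ey=by;ez=hrot([0,0,1]); return np.c_[P@ex,P@ey,P@ez]
def tool_at(phi,Rt,rho,zlow,gap=0.):
    """TCP pos (hatch frame) with finger touching wing trailing face; rho=tip centre along red"""
    G=hv(Rt.apply(prism(Rt)))           # rel to TCP
    tipc=hv(Rt.apply(np.array([[0,0,.014]])))[0]
    red=np.array([-np.sin(phi),-np.cos(phi)]);tr=np.array([np.cos(phi),-np.sin(phi)])
    z=zlow-G[:,2].min()
    k=(G[:,2]+z>.014)&(G[:,2]+z<.040)
    u=G[:,:2]@red-tipc[:2]@red+rho; v=G[:,:2]@tr
    kk=k&(abs(u)<.032)
    i=np.argmin(np.where(kk,v,9)); vt=.006+gap-v[i]
    c=np.array([-.130,0])+red*(rho-tipc[:2]@red)+tr*vt
    return np.r_[c,z],u[i],G[i,2]+z
E
python3 - <<'E'
from knob import *
p,q,j=now()
for a,b in((50,0),(57,-5),(57,0),(60,-8)):
    Rt,o=ori(a,b); print(a,b)
    s=j
    for phi in(.2,.5,.8,1.1,1.4,1.571):
        c,u,z=tool_at(phi,Rt,.024,.009); P=hat(*c); s2=ik(P,Rt,[s]); 
        print(" ",phi,c.round(4),"u,z",u.round(3),z.round(3),s2.round(2),clear(s2)); s=s2
E
```

```text
50 0
  0.2 [-0.1071 -0.027   0.0291] u,z 0.015 0.031 [-0.21 -0.02  2.02  0.32  1.37  0.88] [0.077, 0.23, 0.232]
  0.5 [-0.1137 -0.0304  0.0291] u,z 0.019 0.031 [-0.2  -0.03  2.04  0.33  1.36  0.88] [0.073, 0.233, 0.226]
  0.8 [-0.1223 -0.0313  0.0291] u,z 0.023 0.031 [-0.19 -0.03  2.05  0.33  1.35  0.89] [0.068, 0.236, 0.222]
  1.1 [-0.1316 -0.0287  0.0291] u,z 0.027 0.031 [-0.17 -0.03  2.05  0.33  1.34  0.9 ] [0.063, 0.239, 0.222]
  1.4 [-0.1398 -0.0222  0.0291] u,z 0.031 0.031 [-0.15 -0.01  2.05  0.34  1.32  0.92] [0.06, 0.239, 0.225]
  1.571 [-0.1433 -0.017   0.0291] u,z -0.022 0.04 [-0.14 -0.    2.04  0.34  1.32  0.92] [0.058, 0.238, 0.23]
57 -5
  0.2 [-0.1079 -0.0273  0.0291] u,z 0.015 0.034 [-0.26 -0.    2.03  0.44  1.41  0.8 ] [0.085, 0.215, 0.231]
  0.5 [-0.1141 -0.0303  0.0291] u,z 0.018 0.034 [-0.25 -0.01  2.05  0.44  1.4   0.81] [0.082, 0.219, 0.226]
  0.8 [-0.1222 -0.0311  0.0291] u,z 0.022 0.034 [-0.24 -0.01  2.06  0.44  1.39  0.81] [0.078, 0.222, 0.223]
  1.1 [-0.131  -0.0286  0.0291] u,z 0.026 0.034 [-0.23 -0.01  2.07  0.45  1.38  0.82] [0.073, 0.224, 0.222]
  1.4 [-0.
[... 813 characters left out ...]
 2.03  0.43  1.39  0.86] [0.069, 0.218, 0.23]
60 -8
  0.2 [-0.1083 -0.0274  0.0289] u,z 0.015 0.035 [-0.28  0.01  2.04  0.48  1.42  0.77] [0.089, 0.209, 0.231]
  0.5 [-0.1145 -0.0302  0.0289] u,z 0.018 0.035 [-0.28 -0.    2.05  0.48  1.42  0.78] [0.085, 0.212, 0.226]
  0.8 [-0.1223 -0.0309  0.0289] u,z 0.021 0.035 [-0.27 -0.01  2.07  0.49  1.41  0.78] [0.081, 0.215, 0.223]
  1.1 [-0.1308 -0.0286  0.0289] u,z 0.025 0.035 [-0.25 -0.    2.07  0.49  1.39  0.79] [0.077, 0.217, 0.222]
  1.4 [-0.1385 -0.0227  0.0289] u,z 0.029 0.035 [-0.23  0.01  2.07  0.5   1.38  0.8 ] [0.073, 0.218, 0.225]
  1.571 [-0.1419 -0.018   0.0289] u,z 0.02 0.016 [-0.22  0.02  2.06  0.51  1.37  0.8 ] [0.072, 0.217, 0.229]
```

Request:
{"fn": "servo_tool", "kwargs": {"increments": "0 0 0 0 0 -2 0; 0 0 0 0 0 -5 0; 0 0 0 0 0 -8 0; 0 0 0 0 0 -10 0; 0 0 0 0 0 -10 0"}}

```text
time: 6.0
eef_pos: [0.5751, 0.0361, 0.3023]
tcp_rot: [0.961, 0.198, -0.086, -0.172]
contact_force: [0.7, 0.2, 1.7]
opening: -0.004
```

```bash
python3 log.py;python3 snap.py 5
python3 - <<'E'
from knob import *
im=[]
for n,bb in (("top",(300,360,225,310)),("side",(285,340,120,190))):
    p,d,K,T=load(n,"5"); W=cloud(d,K,T); pi=p.astype(int)
    H=hf(W.reshape(-1,3),0).reshape(400,640,3)
    m=(d>0)&(abs(H[...,0]+.13)<.04)&(abs(H[...,1])<.045)&(H[...,2]>.03)&(H[...,2]<.055)
    kn=m&((pi.max(2)<80)|((pi[...,0]>100)&(pi[...,1]<80)))
    Q=H[kn]; print(n,len(Q),Q.mean(0).round(4),cv2.minAreaRect(Q[:,:2].astype(np.float32)))
    rd=kn&(pi[...,0]>100); print("red",H[rd].mean(0).round(4),rd.sum())
    wq=(d>0)&(pi.min(2)>170)&(abs(H[...,1])<.073)&(H[...,0]>-.155)&(H[...,0]<-.0)&(abs(H[...,2])<.03)
    Q=H[wq];c=np.polyfit(Q[:,0],Q[:,2],1);print("plane",c,len(Q))
    v,u=np.argwhere(kn).mean(0); v,u=int(v),int(u)
    im.append(cv2.resize(p[v-50:v+50,u-65:u+65],(780,600) if 0 else (390,300),interpolation=2))
cv2.imwrite("pics/k5.png",np.hstack(im)[:,:,::-1])
E
```

```text
6.0 [-0.214  0.163  1.649  0.242  1.632  0.928] [0.5751 0.0361 0.3023] [ 0.9612  0.1981 -0.0864 -0.1715] [0.68 0.24 1.7 ] -0.004
top 195 [-0.1277  0.0009  0.0383] ((-0.12895818054676056, 0.0012502670288085938), (0.059229739010334015, 0.009833596646785736), 76.83568572998047)
red [-0.1342 -0.0178  0.0409] 42
plane [0.00301306 0.00634973] 2369
side 101 [-0.1284  0.0075  0.0379] ((-0.13193929195404053, 0.0017192177474498749), (0.06316865980625153, 0.012137887068092823), 76.82563018798828)
red [-0.1362 -0.0176  0.0431] 11
plane [0.00488536 0.00882512] 778
```

View pics/k5.png

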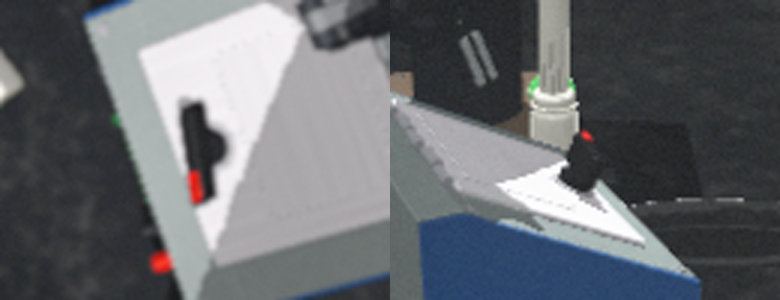

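Run:
```python
from knob import *
p,q,j=now()
Rt,o=ori(60,-8)
c,u,z=tool_at(.21,Rt,.024,.009,gap=.012)
P=hat(*c); Ppre=P+o*.05
s=show(p,q,Ppre,Rt,j,4)
print(P.round(4),Ppre.round(4))
```

```text
inc [ 0.182  0.184 -0.002] [-6.96 -1.64  6.42]
[-0.24  0.12  1.74  0.3   1.6   0.89] [0.128, 0.183, 0.306] w [ 0.602 -0.045  0.5  ]
[-0.27  0.07  1.82  0.35  1.57  0.86] [0.124, 0.192, 0.285] w [ 0.575 -0.057  0.484]
[-0.31  0.02  1.9   0.4   1.55  0.81] [0.119, 0.199, 0.264] w [ 0.547 -0.068  0.468]
[-0.35 -0.02  1.97  0.46  1.53  0.76] [0.115, 0.204, 0.243] w [ 0.52 -0.08  0.45]
[0.4819 0.0676 0.2091] [0.4885 0.0418 0.2514]
```

Request:
{"fn": "servo_tool", "kwargs": {"increments": "0.045 0.046 0 -1.75 -0.4 1.6 0; 0.09 0.09 0 -3.5 -0.8 3.2 0; 0.135 0.138 0 -5.2 -1.2 4.8 0; 0.18 0.184 0 -7 -1.65 6.4 0; 0.18 0.184 0 -7 -1.65 6.4 0; 0.18 0.184 0 -7 -1.65 6.4 0"}}

```text
time: 6.6
eef_pos: [0.4852, 0.0425, 0.2486]
tcp_rot: [0.945, 0.171, -0.022, -0.278]
contact_force: [0.6, -0.4, 0.0]
opening: -0.001
```

```bash
python3 log.py
python3 - <<'E'
from knob import *
p,q,j=now()
Rt,o=ori(60,-8)
c,u,z=tool_at(.21,Rt,.024,.009,gap=.012)
print("inc",*inc(hat(*c),Rt,p,q), c)
E
```

```text
6.6 [-0.346 -0.019  1.978  0.456  1.533  0.767] [0.4852 0.0425 0.2486] [ 0.9451  0.1709 -0.0223 -0.2777] [ 0.56 -0.38  0.03] -0.001
inc [-0.003  0.004 -0.006] [0.32 0.02 4.68] [-0.09677059 -0.03002521  0.02892569]
```

Request:
{"fn": "servo_tool", "kwargs": {"increments": "0 0 0 0.1 0 1.5 0; 0 0 0 0.2 0 3 0; 0 0 0 0.3 0 4.2 0; 0 0 0 0.3 0 4.7 0; 0 0 0 0.3 0 4.7 0"}}

```text
time: 7.02
eef_pos: [0.4843, 0.0679, 0.2115]
tcp_rot: [0.945, 0.173, -0.021, -0.277]
contact_force: [0.5, -0.1, 0.4]
opening: 0.001
```

```bash
python3 log.py; python3 snap.py 6
python3 - <<'E'
from knob import *
p,q,j=now(); print("tcp hatch",hf(p,0).round(4),clear(j))
R0=R.from_quat(q)
Rt,o=ori(60,-8)
for phi in(.21,.35,.5,.65,.8,.95,1.1,1.25):
    c,u,z=tool_at(phi,Rt,.024,.009); print(phi,c.round(4),"inc cm",(R0.inv().apply(hat(*c)-p)*100).round(2))
im=[]
for n,(v,u) in (("top",(265,330)),("side",(155,305))):
    pp=load(n,"6")[0]; im.append(cv2.resize(pp[v-60:v+60,u-78:u+78],(390,300),interpolation=2))
cv2.imwrite("pics/k6.png",np.hstack(im)[:,:,::-1])
E
```

```text
7.02 [-0.299  0.011  2.019  0.474  1.446  0.769] [0.4843 0.0679 0.2115] [ 0.9451  0.1728 -0.0206 -0.2766] [ 0.52 -0.15  0.42] 0.001
tcp hatch [[-0.0935 -0.0271  0.0316]] [0.096, 0.204, 0.238]
0.21 [-0.1085 -0.0275  0.0289] inc cm [-0.14 -0.52  1.43]
0.35 [-0.1112 -0.029   0.0289] inc cm [-0.3  -0.65  1.64]
0.5 [-0.1145 -0.0302  0.0289] inc cm [-0.44 -0.82  1.92]
0.65 [-0.1182 -0.0309  0.0289] inc cm [-0.54 -1.01  2.24]
0.8 [-0.1223 -0.0309  0.0289] inc cm [-0.56 -1.21  2.59]
0.95 [-0.1265 -0.0302  0.0289] inc cm [-0.51 -1.42  2.96]
1.1 [-0.1308 -0.0286  0.0289] inc cm [-0.38 -1.64  3.34]
1.25 [-0.1349 -0.0261  0.0289] inc cm [-0.16 -1.84  3.71]
```

View pics/k6.png

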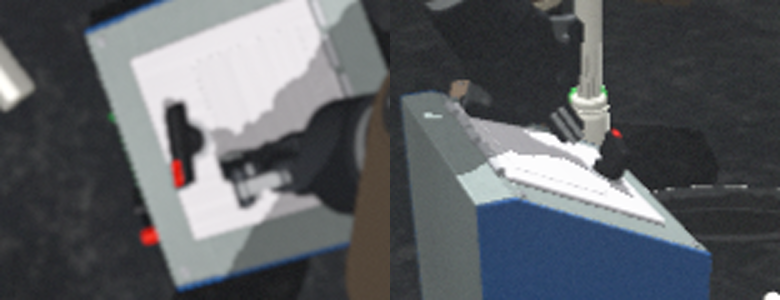

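View pics/top6.png

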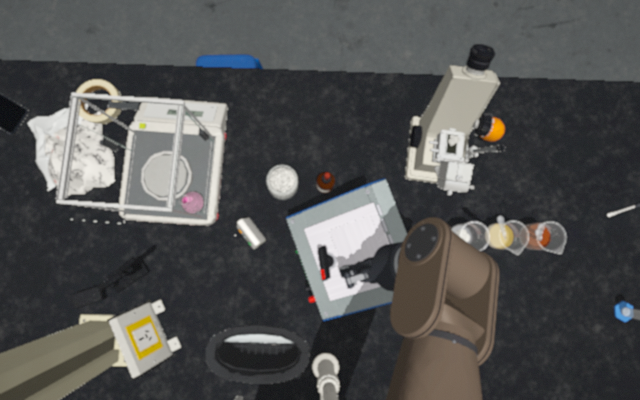

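Request:
{"fn": "servo_tool", "kwargs": {"increments": "0 0 0 -0.1 -0.3 0.8 0; 0 0 0 -0.15 -0.5 1.4 0; 0 0 0 -0.3 -0.65 1.65 0; 0 0 0 -0.38 -0.75 1.8 0; 0 0 0 -0.44 -0.82 1.92 0; 0 0 0 -0.44 -0.82 1.92 0"}}

```text
time: 7.62
eef_pos: [0.4751, 0.0821, 0.2005]
tcp_rot: [0.945, 0.172, -0.019, -0.276]
contact_force: [0.7, 0.2, -0.5]
opening: -0.002
```

```bash
python3 log.py; python3 snap.py 7
cat > kview.py <<'E'
import sys
from knob import *
t=sys.argv[1]; im=[]
for n,(v,u) in (("top",(265,330)),("side",(155,305))):
    p,d,K,T=load(n,t); im.append(cv2.resize(p[v-60:v+60,u-78:u+78],(390,300),interpolation=2))
    W=cloud(d,K,T); pi=p.astype(int); H=hf(W.reshape(-1,3),0).reshape(400,640,3)
    rd=(d>0)&(abs(H[...,0]+.13)<.05)&(abs(H[...,1])<.05)&(H[...,2]>.025)&(H[...,2]<.06)&(pi[...,0]>100)&(pi[...,1]<80)
    if rd.any():
        m=H[rd].mean(0); print(n,"red",m.round(4),rd.sum(),"phi~",np.arctan2(-(m[0]+.130),-(m[1]-.001)).round(2))
cv2.imwrite(f"pics/k{t}.png",np.hstack(im)[:,:,::-1])
p,q,j=now(); print("tcp hatch",hf(p,0).round(4),clear(j))
E
python3 kview.py 7
```

```text
7.62 [-0.277 -0.     2.053  0.484  1.415  0.776] [0.4751 0.0821 0.2005] [ 0.9453  0.1724 -0.0194 -0.2762] [ 0.71  0.22 -0.45] -0.002
top red [-0.1344 -0.0178  0.0409] 42 phi~ 0.23
side red [-0.1365 -0.0172  0.0432] 10 phi~ 0.34
tcp hatch [[-0.1145 -0.0306  0.0288]] [0.086, 0.212, 0.227]
```

View pics/k7.png

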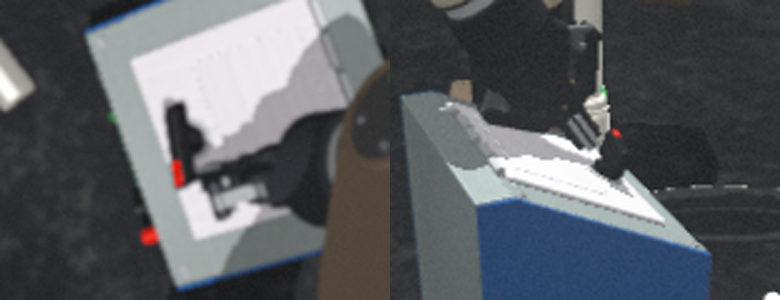

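Run:
```python
from knob import *
p_,q_,j=now(); Rt=R.from_quat(q_)
for n in("top","side"):
    p,d,K,T=load(n,"7");W=cloud(d,K,T); L=Rt.inv().apply((W.reshape(-1,3)-p_)).reshape(400,640,3)
    H=hf(W.reshape(-1,3),0).reshape(400,640,3)
    m=(d>0)&(np.abs(L[...,0])<.05)&(np.abs(L[...,1])<.06)&(L[...,2]>-.06)&(L[...,2]<.03)&(H[...,2]>.012)&~((H[...,0]<-.115)&(H[...,1]>-.031))
    for lo in np.arange(-.06,.03,.01):
        k=m&(L[...,2]>=lo)&(L[...,2]<lo+.01)
        if k.sum()>3: print(n,"z%.2f"%lo,k.sum(),"x",np.percentile(L[k][:,0],[3,97]).round(3),"y",np.percentile(L[k][:,1],[3,97]).round(3))
```

```text
top z-0.06 51 x [-0.008  0.017] y [-0.04   0.015]
top z-0.05 27 x [-0.003  0.013] y [-0.034 -0.012]
top z-0.04 38 x [-0.002  0.013] y [-0.028  0.009]
top z-0.02 7 x [0.009 0.011] y [-0.004  0.004]
top z-0.01 12 x [0.007 0.011] y [-0.01   0.007]
top z0.00 9 x [-0.009  0.011] y [-0.011  0.008]
side z-0.06 145 x [-0.012  0.017] y [-0.047  0.045]
side z-0.05 163 x [-0.01   0.014] y [-0.038  0.037]
side z-0.04 122 x [-0.008  0.014] y [-0.031  0.03 ]
side z-0.03 54 x [-0.005  0.013] y [-0.019  0.016]
side z-0.02 46 x [0.004 0.012] y [-0.014  0.012]
side z-0.01 45 x [0.003 0.012] y [-0.012  0.011]
side z0.00 13 x [-0.003  0.012] y [0.003 0.012]
```

```bash
sed -i 's/np.linspace(-.0145,.0145,n)/np.linspace(-.011,.011,n)/; s/linspace(0,-.06,25)/linspace(0,-.04,25)/' knob.py
python3 - <<'E'
from knob import *
p,q,j=now()
R0=R.from_quat(q)
Rt,o=ori(60,-8)
for phi in(.21,.35,.5,.65,.8,.95,1.1,1.25):
    c,u,z=tool_at(phi,Rt,.021,.011); print(phi,c.round(4),"u,z",u.round(3),z.round(3),"inc cm",(R0.inv().apply(hat(*c)-p)*100).round(2))
E
```

```text
0.21 [-0.1096 -0.0242  0.0279] u,z 0.011 0.031 inc cm [ 0.67  0.33 -0.34]
0.35 [-0.1117 -0.0256  0.0279] u,z 0.012 0.031 inc cm [ 0.52  0.22 -0.16]
0.5 [-0.1144 -0.0268  0.0279] u,z 0.014 0.031 inc cm [0.38 0.09 0.06]
0.65 [-0.1175 -0.0277  0.0279] u,z 0.015 0.031 inc cm [ 0.27 -0.07  0.33]
0.8 [-0.121  -0.028   0.0279] u,z 0.017 0.031 inc cm [ 0.22 -0.24  0.62]
0.95 [-0.1247 -0.0276  0.0279] u,z 0.019 0.031 inc cm [ 0.24 -0.43  0.95]
1.1 [-0.1285 -0.0265  0.0279] u,z 0.02 0.031 inc cm [ 0.32 -0.62  1.28]
1.25 [-0.1322 -0.0246  0.0279] u,z 0.022 0.031 inc cm [ 0.49 -0.81  1.61]
```

Request:
{"fn": "servo_tool", "kwargs": {"increments": "0 0 0 0.3 0 0.1 0; 0 0 0 0.28 -0.1 0.35 0; 0 0 0 0.25 -0.25 0.65 0; 0 0 0 0.25 -0.4 0.95 0; 0 0 0 0.25 -0.4 0.95 0"}}

```text
time: 8.13
eef_pos: [0.4755, 0.0909, 0.1949]
tcp_rot: [0.945, 0.173, -0.019, -0.276]
contact_force: [0.8, -1.8, 2.3]
opening: -0.001
```

```bash
python3 log.py; python3 snap.py 8; python3 kview.py 8
```

```text
8.13 [-0.26   0.006  2.058  0.491  1.397  0.784] [0.4755 0.0909 0.1949] [ 0.9454  0.1725 -0.0189 -0.2759] [ 0.81 -1.79  2.27] -0.001
top red [-0.1409 -0.0153  0.0403] 42 phi~ 0.59
side red [-0.142  -0.0144  0.0429] 9 phi~ 0.66
tcp hatch [[-0.1247 -0.0275  0.0276]] [0.081, 0.213, 0.227]
```

View pics/k8.png

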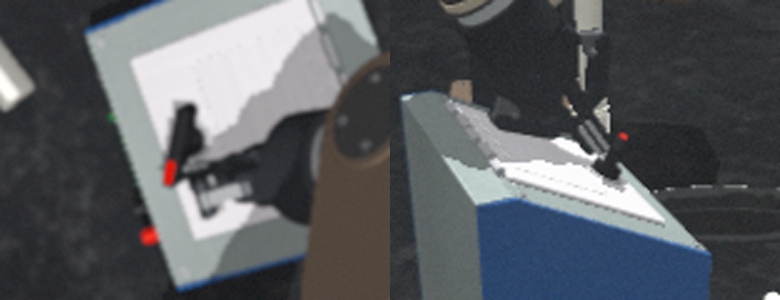

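Request:
{"fn": "servo_tool", "kwargs": {"increments": "0 0 0 0.15 -0.15 0.25 0; 0 0 0 0.3 -0.3 0.5 0; 0 0 0 0.5 -0.4 0.7 0; 0 0 0 0.7 -0.45 0.8 0; 0 0 0 0.7 -0.45 0.8 0"}}

```text
time: 8.65
eef_pos: [0.478, 0.1016, 0.1901]
tcp_rot: [0.945, 0.173, -0.021, -0.277]
contact_force: [-3.6, -2.9, 3.3]
opening: -0.001
```

```bash
python3 log.py; python3 snap.py 9; python3 kview.py 9
```

```text
8.65 [-0.238  0.02   2.054  0.498  1.385  0.797] [0.478  0.1016 0.1901] [ 0.9449  0.1728 -0.0215 -0.2772] [-3.63 -2.92  3.29] -0.001
top red [-0.1487 -0.0044  0.0404] 45 phi~ 1.29
side red [-0.1496 -0.0031  0.0431] 9 phi~ 1.36
tcp hatch [[-0.1347 -0.0209  0.0276]] [0.076, 0.213, 0.23]
```

View pics/k9.png

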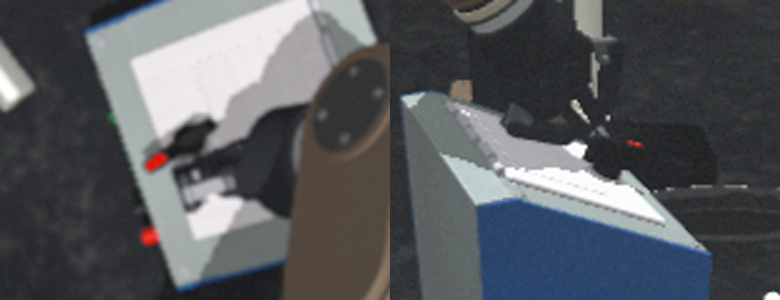

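Request:
{"fn": "servo_tool", "kwargs": {"increments": "0 0 0 0.2 -0.05 0.1 0; 0 0 0 0.4 -0.05 0.1 0; 0 0 0 0.5 -0.05 0.1 0; 0 0 0 0.5 -0.05 0.1 0"}}

```text
time: 9.08
eef_pos: [0.479, 0.1034, 0.1892]
tcp_rot: [0.945, 0.174, -0.027, -0.277]
contact_force: [-16.2, -5.8, 6.2]
opening: 0.002
```

```bash
python3 log.py; python3 snap.py 10; python3 kview.py 10
```

```text
9.08 [-0.232  0.029  2.047  0.495  1.39   0.803] [0.479  0.1034 0.1892] [ 0.9445  0.1738 -0.0268 -0.2774] [-16.23  -5.77   6.24] 0.002
top red [-0.1496 -0.0016  0.0404] 43 phi~ 1.44
side red [-0.1519 -0.001   0.0428] 11 phi~ 1.48
tcp hatch [[-0.1364 -0.0193  0.0275]] [0.076, 0.212, 0.231]
```

View pics/k10.png

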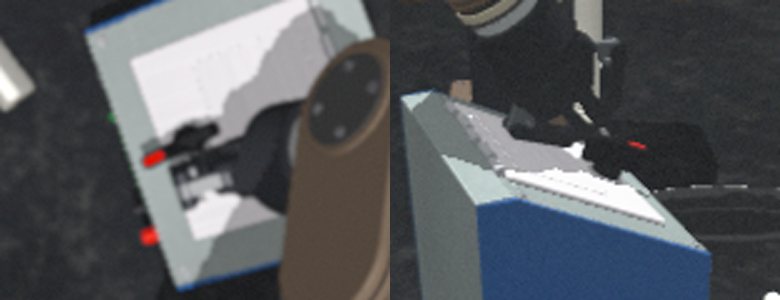

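Request:
{"fn": "servo_tool", "kwargs": {"increments": "0 0 0 -0.6 0 0 0; 0 0 0 -1.2 0 -0.5 0; 0 0 0 -1.2 0 -3 0; 0 0 0 -1.2 0 -6 0; 0 0 0 -1.2 0 -9 0; 0 0 0 -1.2 0 -11 0; 0 0 0 -1.2 0 -11 0"}}

```text
time: 9.77
eef_pos: [0.49, 0.0406, 0.2876]
tcp_rot: [0.946, 0.172, -0.014, -0.274]
contact_force: [0.7, 0.2, 0.6]
opening: 0.005
```

```bash
python3 log.py; python3 snap.py 11; python3 kview.py 11
cat > kang.py <<'E'
import sys
from knob import *
t=sys.argv[1]
for n in("top","side"):
    p,d,K,T=load(n,t);W=cloud(d,K,T);pi=p.astype(int);H=hf(W.reshape(-1,3),0).reshape(400,640,3)
    m=(d>0)&(np.hypot(H[...,0]+.13,H[...,1]-.001)<.036)&(H[...,2]>.033)&(H[...,2]<.05)&((pi.max(2)<85)|((pi[...,0]>100)&(pi[...,1]<80)))
    Q=H[m][:,:2].astype(np.float32); vx,vy=cv2.fitLine(Q,cv2.DIST_L2,0,.01,.01).ravel()[:2]
    print(n,len(Q),Q.mean(0).round(4),"line phi",np.arctan2(abs(vx),vy*np.sign(vx)).round(3),cv2.minAreaRect(Q))
E
python3 kang.py 5; python3 kang.py 11
```

```text
9.77 [-0.347 -0.054  1.936  0.458  1.585  0.793] [0.49   0.0406 0.2876] [ 0.9461  0.1723 -0.014  -0.274 ] [0.7  0.18 0.63] 0.005
top red [-0.1499 -0.0017  0.0406] 43 phi~ 1.44
side red [-0.1519 -0.001   0.0428] 11 phi~ 1.48
tcp hatch [[-0.0394 -0.0341  0.0824]] [0.123, 0.206, 0.243]
top 173 [-0.1282  0.0008] line phi 0.241 ((-0.12897995114326477, 0.0012553110718727112), (0.05922878161072731, 0.009822839871048927), 76.89493560791016)
side 84 [-0.1288  0.007 ] line phi 0.199 ((-0.13193929195404053, 0.0017192177474498749), (0.06316865980625153, 0.012137887068092823), 76.82563018798828)
top 158 [-0.127   0.0011] line phi 1.454 ((-0.1291416734457016, 0.00033338647335767746), (0.06038464233279228, 0.010699273087084293), 6.956889629364014)
side 125 [-0.1308  0.004 ] line phi 1.461 ((-0.1323065161705017, 0.0016886526718735695), (0.06152911111712456, 0.012618050910532475), 8.736565589904785)
```

View pics/k11.png

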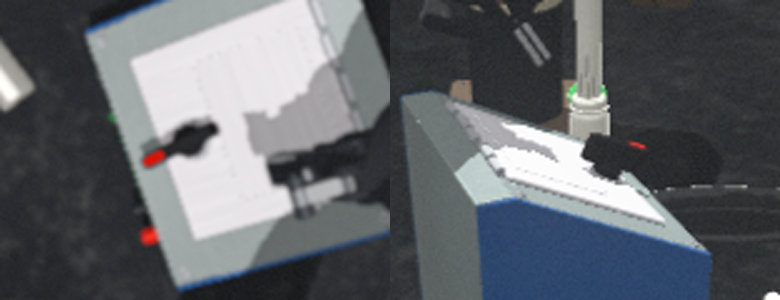

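Both views put the knob at about 1.45 rad, roughly 7° short. The fingertip's lower corner was probably stopped by the boss, so I'll push again higher and nearer the wing's red end.

Run:
```python
from knob import *
p,q,j=now();R0=R.from_quat(q)
for a,b in((60,-8),(62,0)):
    Rt,o=ori(a,b); G=hv(Rt.apply(prism(Rt))); tipc=hv(Rt.apply(np.array([[0,0,.014]])))[0]
    print(a,b,"tip rel",tipc.round(4),"zmin",G[:,2].min().round(4))
    for c in((-.141,-.034,.035),(-.141,-.015,.035)):
        P=hat(*c); s=ik(P,Rt,[j]); print(c,s.round(3),clear(s),inc(P,Rt,p,q))
```

```text
60 -8 tip rel [-0.0121  0.001  -0.007 ] zmin -0.0169
(-0.141, -0.034, 0.035) [-0.239 -0.027  2.093  0.499  1.389  0.799] [0.071, 0.226, 0.213] (array([ 0.003, -0.003, -0.001]), array([-0.8 , -1.01, 11.14]))
(-0.141, -0.015, 0.035) [-0.217  0.013  2.053  0.506  1.379  0.816] [0.072, 0.219, 0.231] (array([ 0.003, -0.003, -0.001]), array([ 1.09, -1.01, 11.28]))
62 0 tip rel [-0.0124 -0.     -0.0066] zmin -0.0163
(-0.141, -0.034, 0.035) [-0.232  0.02   2.054  0.478  1.453  0.805] [0.075, 0.215, 0.213] (array([ 0.038, -0.073, -0.   ]), array([-0.8 , -1.01, 11.14]))
(-0.141, -0.015, 0.035) [-0.211  0.059  2.013  0.486  1.446  0.823] [0.076, 0.207, 0.231] (array([ 0.038, -0.073, -0.   ]), array([ 1.09, -1.01, 11.28]))
```

Request:
{"fn": "servo_tool", "kwargs": {"increments": "0 0 0 -0.3 -0.3 3.5 0; 0 0 0 -0.6 -0.6 7 0; 0 0 0 -0.8 -0.85 9.5 0; 0 0 0 -0.8 -0.85 10.9 0; 0 0 0 -0.8 -0.85 10.9 0"}}

```text
time: 10.28
eef_pos: [0.4583, 0.1053, 0.1896]
tcp_rot: [0.945, 0.172, -0.024, -0.278]
contact_force: [0.0, -0.2, -0.1]
opening: -0.002
```

```bash
python3 log.py; python3 -c "
from knob import *
p,q,j=now();print(hf(p,0).round(4),clear(j))"
```

```text
10.28 [-0.24  -0.022  2.098  0.497  1.389  0.798] [0.4583 0.1053 0.1896] [ 0.9447  0.1722 -0.0239 -0.2781] [ 0.02 -0.19 -0.13] -0.002
[[-0.1445 -0.0378  0.0323]] [0.07, 0.225, 0.21]
```

Request:
{"fn": "servo_tool", "kwargs": {"increments": "0 0 0 0.6 0.1 -0.2 0; 0 0 0 1.2 0.1 -0.2 0; 0 0 0 1.6 0.1 -0.2 0; 0 0 0 1.9 0.1 -0.2 0; 0 0 0 2.1 0.1 -0.2 0; 0 0 0 2.1 0.1 -0.2 0"}}

```text
time: 10.78
eef_pos: [0.48, 0.1072, 0.1973]
tcp_rot: [0.945, 0.174, -0.025, -0.276]
contact_force: [-11.6, -5.3, 5.2]
opening: -0.002
```

```bash
python3 log.py; python3 snap.py 12; python3 kview.py 12; python3 kang.py 12
```

```text
10.78 [-0.224  0.018  2.041  0.496  1.397  0.816] [0.48   0.1072 0.1973] [ 0.9448  0.1743 -0.025  -0.2762] [-11.59  -5.26   5.19] -0.002
top red [-0.1494  0.001   0.0404] 42 phi~ 1.57
side red [-0.1516  0.0008  0.043 ] 11 phi~ 1.56
tcp hatch [[-0.1353 -0.017   0.036 ]] [0.075, 0.217, 0.232]
top 187 [-1.268e-01  1.000e-04] line phi 1.583 ((-0.12944942712783813, -0.0028995610773563385), (0.06072019040584564, 0.017747685313224792), 0.08570244163274765)
side 200 [-0.1259 -0.0005] line phi 1.698 ((-0.12945838272571564, -0.0016167052090168), (0.03757961466908455, 0.06727968901395798), 63.94878387451172)
```

View pics/k12.png

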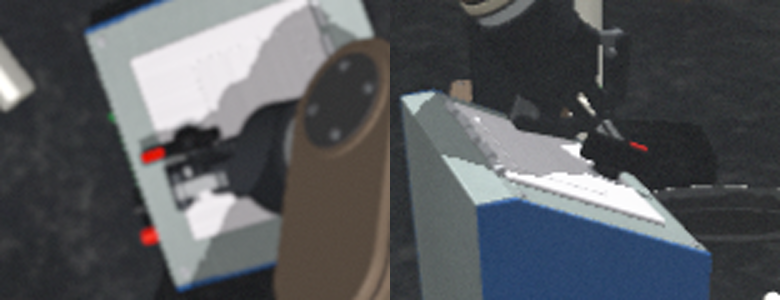

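Request:
{"fn": "servo_tool", "kwargs": {"increments": "0 0 0 0.2 0 0 0; 0 0 0 0.2 0 0 0; 0 0 0 -0.6 0 0 0; 0 0 0 -1.4 0 -0.5 0; 0 0 0 -1.4 0 -3.5 0; 0 0 0 -1.4 0 -7 0; 0 0 0 -1.4 0 -10.5 0; 0 0 0 -1.4 0 -13.5 0; 0 0 0 -1.4 0 -13.5 0"}}

```text
time: 11.63
eef_pos: [0.491, 0.0306, 0.3179]
tcp_rot: [0.946, 0.173, -0.013, -0.273]
contact_force: [1.4, -0.5, 0.8]
opening: 0.001
```

```bash
python3 log.py; python3 snap.py 13; python3 kview.py 13; python3 kang.py 13
python3 - <<'E'
from h import *
for n in("top","side"):
    for t in("0","13"):
        p,d,K,T=load(n,t);W=cloud(d,K,T)
        o=[]
        for nm,c,r in(("jar",(.664,.198),.04),("bottle",(.669,.104),.025),("timer",(.552,.267),.045)):
            m=(d>0)&(np.hypot(W[...,0]-c[0],W[...,1]-c[1])<r+.015)&(W[...,2]>.03)&(W[...,2]<.12)
            o.append((nm,W[m].mean(0).round(4)))
        print(n,t,o)
    wp,d,K,T=load(n,"13");W=cloud(d,K,T);pi=wp.astype(int);H=hf(W.reshape(-1,3),0).reshape(400,640,3)
    wq=(d>0)&(pi.min(2)>170)&(abs(H[...,1])<.073)&(H[...,0]>-.155)&(H[...,0]<0)&(abs(H[...,2])<.03)
    Q=H[wq];print("plane",np.polyfit(Q[:,0],Q[:,2],1).round(4),len(Q))
E
```

```text
11.63 [-0.364 -0.072  1.898  0.453  1.64   0.803] [0.491  0.0306 0.3179] [ 0.9463  0.1725 -0.0128 -0.273 ] [ 1.36 -0.49  0.76] 0.001
top red [-0.1494  0.001   0.0405] 42 phi~ 1.57
side red [-1.529e-01  1.000e-04  4.270e-02] 12 phi~ 1.53
tcp hatch [[-0.0174 -0.0369  0.1039]] [0.134, 0.203, 0.246]
top 164 [-0.127   0.0011] line phi 1.584 ((-0.12928389012813568, 0.00015199324116110802), (0.011735762469470501, 0.06146855279803276), 89.9372787475586)
side 125 [-0.1311  0.0038] line phi 1.566 ((-0.13311100006103516, 0.001841760240495205), (0.06378278136253357, 0.01464503351598978), 0.7505252957344055)
top 0 [('jar', array([0.6655, 0.1979, 0.0882])), ('bottle', array([0.6728, 0.1037, 0.0597])), ('timer', array([0.5531, 0.2691, 0.0527]))]
top 13 [('jar', array([0.6655, 0.1979, 0.0882])), ('bottle', array([0.6734, 0.1021, 0.0597])), ('timer', array([0.5534, 0.2691, 0.0527]))]
plane [0.0045 0.0064] 4191
side 0 [('jar', array([0.6818, 0.1994, 0.0768])), ('bottle', array([0.6865, 0.103 , 0.0585])), ('timer', array([0.5595, 0.2719, 0.0483]))]
side 13 [('jar', array([0.6818, 0.1995, 0.0767])), ('bottle', array([0.6859, 0.1032, 0.0587])), ('timer', array([0.5596, 0.2717, 0.0485]))]
plane [0.0038 0.0087] 1022
```

View pics/k13.png

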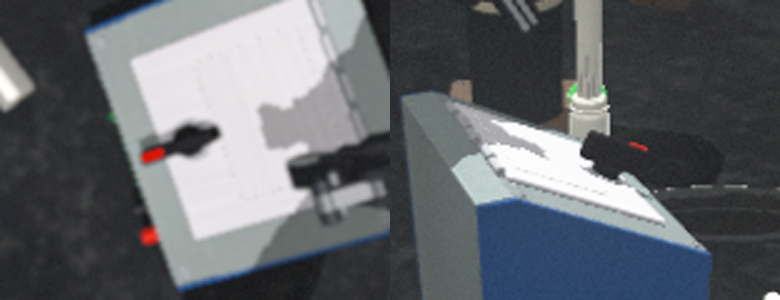

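View pics/side13.png

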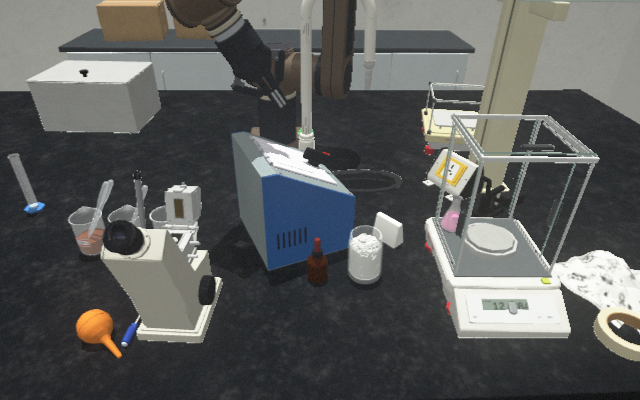

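The knob reads 1.57–1.58 rad with its red end straight down the slope. The hatch plane is flat on the frame, the jar, bottle and timer have not moved, and the arm is clear of everything. Handing in.

```bash
python3 -c "
from plant import ctrl
print(ctrl.sign_off())"
```

```text
the job is handed in; nothing more can be done
None
```

The hatch is shut and its wing knob is turned to the latched stop. I handed the job in at about 11.7 s of the 48 s allowed.

- **Shutting:** I pushed the hatch down with closed fingertips until it stopped hard, at about 25 N. Afterwards both cameras showed its plane parallel to the closed slope within 0.005 rad.
- **Turning:** The tap blocked a square grip on the knob, so I pushed the wing's red end round with a leaning fingertip. The first pass stopped at about 1.45 rad, 7° short, probably because the finger met the knob's boss. A second push, higher and nearer the end, took it to the stop at about 14 N, and I then gave it a further 2 mm nudge.
- **Last checks:** With the arm withdrawn, fitting the wing's line gave 1.58 rad (top camera) and 1.57 rad (side camera). The red-stripe estimates were 1.57 and 1.53 rad, the lower one from only 12 pixels.
- **Surroundings:** The jar, bottle and timer read within 2 mm of where they started. The arm is clear of everything, and nothing in the pictures or force readings showed it touching the tap or balance. By my estimate the forearm passed about 5 mm from the tap at its closest.

The cam tongue itself could not be seen. That it is behind the frame follows from the knob being at its stop with the hatch flat.

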